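Clamp a welded coupon in the conductivity tester and start the reading

TASK

Put the T-shaped aluminium weld coupon, rib up, into the sloping nest of the tester and push it down past the spring plunger until you feel it sit hard and flat on the seat. Only then swing the hinged clamp arm down until its rubber pad presses on the rib, and start the reading with a short push of about 5 to 10 N on the round membrane key. Leave the flat coupon, the loupe and the spanner where they are.

Things in the scene. Friction and masses are not known exactly. Their poses are not given: they have to be found in the camera images.
- t_coupon: Loose T-joint coupon of bare aluminium, 0.13 to 0.27 kg: base plate 80 x 44 x 12 mm (x, y, z; lower edges bevelled 2 mm), on its middle line a rib 80 mm long (x), 10 mm thick (y), 32 mm high; 44 mm high over all. Weld beads reach 17 mm above the underside: grip the rib above them. Origin: centre of the underside, z up. Stands rib up on the worktop; may have swapped places with the flat one.
- flat_coupon: Bystander, loose: flat butt-weld coupon of the same aluminium, 90 x 50 x 12 mm, without a rib, a weld bead across its middle. Origin: centre of the underside. Not to be moved.
- console: The tester, fixed: white wedge-shaped bench console 162 mm deep, 150 mm wide, its panel sloping at 25 degrees, 35 mm high at the front (robot side), 105 mm at the back. Origin: centre of its underside, x from front to back, z up. On the panel: nest at the right, clamp arm behind the nest, display window and round key at the left.
- seat: Flat steel bottom of the nest. Origin: centre of its upper face, where the centre of the coupon's underside must come. x points uphill along the panel (the coupon's long way, either way round), y to the left across it, z square out of the panel (25 degrees from vertical, leaning to the robot).
- clamp (a joint): Steel clamp arm hinged behind (uphill of) the nest, rad. 0: down, its pad just on the rib of a coupon that is fully home; grows as it opens, about an axis along the seat's y; starts at 1.95 to 2.15, standing about upright, clear of the nest; range -0.08 to 2.2. Stiff friction hinge (0.25 N m): it stays where it is left.
- clamp_hinge (a point): Point on the hinge axis of the clamp arm, fixed: 75 mm uphill (+x) of the seat's origin and 50 mm out (+z) from it.
- clamp_handle (a point): Centre of the black cross handle at the free end of the clamp arm, 130 mm from the hinge axis: round bar 14 mm thick, 50 mm long along the seat's y. The arm is 18 mm wide, 10 mm thick. With the arm down the handle lies 55 mm downhill (-x) of the seat's origin and 53 mm out (+z).
- clamp_pad: Rubber pad 20 mm across under the clamp arm, 75 mm from the hinge axis. Origin: centre of its pressing face; when the arm is down it meets the middle of the rib's top.
- key: Round flat dark membrane key, 29 mm across, 1.3 mm proud of a grey square bezel on the panel, left of the nest. Origin: centre of its upper face, 30 mm downhill and 70 mm left (+y) of the seat's origin, 5 mm out; z square out of the panel. It gives 1 mm at most: 2 N to start, 7 N on its stop; it answers to 4 N or more, bears 30 N.
- loupe: Bystander, loose: black stand loupe, 36 mm across, 42 mm high. Origin: centre of its underside. Not to be moved.
- spanner: Bystander, loose: steel open spanner lying flat, 37 x 183 x 7 mm, long along its y. Origin: centre of its underside. Not to be moved.
- nest: Pocket of four fixed aluminium rails round the seat; same origin and axes as the seat. Inside 82 x 46 mm (1 mm slack on each side of the coupon), walls straight for 8 mm above the seat, then flared 3 mm outwards at 45 degrees up to the rails' top, 11 mm above the seat. Rails 12 mm thick.
- plunger: Spring plunger in the middle of the nest's right long rail (-y): its round steel nose stands 3 mm into the pocket, 4.5 mm above the seat. Origin: centre of the nose (9 mm ball). A coupon that is only laid in rests on it about 5 mm too high; a push of about 5 to 14 N along the seat's -z takes it past the nose, then it meets the hard seat.

How it is judged:
On the way, in this order (a step that is already met when the one before it is completed fails the run):
1. with the clamp arm still open, the T coupon is fully home in the nest (flat, within 2 mm of the seat) and pushed onto the seat with more than 4 N (z of t_coupon in the frame of seat between -0.002 and 0.002 m and angle between the z axis of t_coupon and the z axis of seat, either way round below 0.03 rad and distance between t_coupon and seat below 0.004 m and contact force between t_coupon and seat above 4 N and value of joint clamp above 1 rad), for 0.1 s.
2. the clamp arm is down and its pad presses on the rib of the seated coupon (z of t_coupon in the frame of seat between -0.002 and 0.002 m and angle between the z axis of t_coupon and the z axis of seat, either way round below 0.03 rad and distance between t_coupon and seat below 0.004 m and value of joint clamp below 0.035 rad and contact force between clamp_pad and t_coupon above 0.5 N), for 0.2 s.
3. with the clamp closed, the key is pushed by the fingers with 4 N or more (all of step 2 and contact force between the fingers and key above 4 N), for 0.1 s.
At the end, for the whole second after the job is handed in: The T coupon lies still and flat in the nest, its underside within 2 mm of the seat (4 mm in all, 0.03 rad); the clamp arm is down (under 0.035 rad) with its pad pressing on the rib; the key is released; flat coupon, loupe and spanner are within 20 mm of where they stood (all of step 2 and linear speed of t_coupon below 0.02 m/s and velocity of joint clamp below 0.05 rad/s and contact force between the fingers and key below 0.1 N and distance of each of flat_coupon, loupe, spanner from where it was at the start of the episode below 0.02 m); the robot touches nothing.
It fails at once if the clamp pad is pressed on a coupon in the nest that is not fully home (value of joint clamp below 0.6 rad and contact force between clamp_pad and t_coupon above 1 N and z of t_coupon in the frame of seat above 0.003 m).
It fails at once if the key is pushed with more than 30 N (contact force between anything else and key above 30 N).
It fails at once if the flat coupon, the loupe or the spanner is moved by more than 20 mm (distance of any of flat_coupon, loupe, spanner from where it was at the start of the episode above 0.02 m).
It also fails if it takes over 69 s, if anything falls off the work surface, if the arm or the gripper's body presses on something with over 40 N, if the wrist force passes 120 N, or if a joint passes its speed limit or range.

ROBOT

A 6-joint arm with a two-finger parallel gripper is mounted at the origin on a cart in front of the work surface, level with it; the furniture and walls round the work are solid. World frame = base frame: x ahead of the robot, y to its left, z up, the work surface at z = 0. Lengths are in m, angles in rad, forces in N, time in s.
With the tool pointing down it reaches from about 0.375 to 0.9 m from the base axis. Payload 3.1 kg.
Tool frame: the origin (TCP) lies on the centre line of the jaws, within the pads' length; the fingertips stand 25 mm ahead of it and the grasp point (between the pads) lies 6 mm ahead of it; z points along the fingers, x is the direction in which the jaws open and shut, and the axes are right-handed (so a half turn about z gives the same grasp; the last joint's range is limited). The gripper opens to 87 mm and grips with 3 to 60 N. Pads are 19 mm wide; open, the fingers measure 117 mm over their backs; the gripper's body (75 mm by 190 mm) begins 51 mm behind the grasp point.
Start: joints at [-1.319, 0.527, 1.433, -0, 1.181, -0.178], TCP at [0.26, -0.568, 0.248] pointing down, gripper open.
Joint ranges: [-3.08, 3.08], [-0.75, 2.2], [0.22, 2.44], [-1.43, 4.57], [0, 2.65], [-2.85, 2.85]. Speed limits (rad/s): [2.79, 2.79, 3.14, 3.14, 3.14, 3.14].

INTERFACE

Orientations are given as a unit quaternion [x, y, z, w].
In Python, from rig import arm, vision, ticket gives the robot as it stands.
- The arm moves only by the tool move_arm, never from a script. Its argument "targets" is a list of rows, each an object with "xyz": the shift along the tool's x, y, z in cm, a list of three; "angular": the turn, a rotation vector about the tool's x, y, z in degrees, a list of three. A call has 1 to 12 rows; each row is the pose to reach, as a shift and turn from the pose commanded when the call began, along the tool's axes at that moment; what a row does not reach only later rows make up. A row lasts 1/8 s, in which the tool goes at most 62.5 mm and 10.7 degrees, less where a joint would pass 70% of its speed; a pose out of reach is approached as far as the arm can. A call with a gripper value outside its range is refused whole. "claw" is the closure in counts, from 0 (fully open) to 255 (shut), set as the call begins (left out, the last holds). The fingers move at their own pace and stop on an object; "newtons" is the grip in N (left out, the last holds). Time passes only in rows, so rows that repeat a pose let the fingers close. It gives the time, the measured TCP pose, the force and the opening at its end, in the units of the state.
- arm.get_state(): the state, without advancing time (a new reading comes with each control period).
- vision.camera(name): name is "side" or "top"; returns the picture (480x640x3 uint8, red, green, blue); there is no depth.
- vision.camera_model(name): a dict with "K" (3x3 intrinsics, pixels), "R" (3x3) and "t" (3): a world point X has camera coordinates R X + t. Camera axes: x right, y down, z forward; pixel columns grow to the right and rows downward; lengths in m; the calibration is good to about 2 mm. A picture is of the moment at which its call begins. camera_model takes no time and is no camera call.
- ticket.hand_in(): hands the job in, once; it reports no verdict.
The state is a dict: "clock": time; "q": joint angles; "qvel": joint speeds; "effort": joint torques, N m; "ee_pos": TCP position; "tool_rot": TCP orientation; "contact_force": force on the tool from outside, world axes, zero at the start; "wrist_torque": the same for the moment, N m; "gripper_width": finger opening in m.
Only numpy, scipy, OpenCV 4.12 (cv2) and the standard library are available. Lean on these libraries where they do the work, as an engineer would, in place of code of your own. Each camera call takes 0.05 s, during which the arm holds its last target.

## Working session

There is one attempt and no reset: what is moved stays moved. The work goes in short steps, Python scripts to look and compute and a tool call to move; the robot and the scene stay as the last step left them, time stands still between calls to the robot, and variables do not carry over. Pictures are saved under pics/ and viewed, and the job is handed in when it is done.

Besides the shell and the picture viewer there is one more tool, called after "Call:" by a JSON object that holds its "op" and its "data", one argument or row to a line. move_arm: Moves the arm, as the interface text tells. Its arguments: {"type":"object","properties":{"targets":{"type":"array","items":{"type":"object","properties":{"xyz":{"type":"array","items":{"type":"number"}},"angular":{"type":"array","items":{"type":"number"}}}}},"claw":{"type":"number"},"newtons":{"type":"number"}},"required":["targets"]}

```bash
mkdir -p pics; ls; python3 - <<'E'
from rig import arm, vision
import cv2, numpy as np
np.set_printoptions(precision=4,suppress=True)
for n in ("side","top"):
    im=vision.camera(n); cv2.imwrite(f"pics/{n}0.png",im[:,:,::-1])
    m=vision.camera_model(n); K,R,t=[np.array(m[k]) for k in "KRt"]
    print(n,K.tolist(),-R.T@t); print(R)
print(arm.get_state())
E
```

```text
pics
side [[550.9037519153833, 0.0, 328.99854541190246], [0.0, 550.9037519153833, 244.0689507292699], [0.0, 0.0, 1.0]] [ 0.3375 -1.0282  0.6312]
[[ 0.9732 -0.23    0.0049]
 [-0.1383 -0.6016 -0.7868]
 [ 0.1839  0.765  -0.6172]]
top [[468.57770836953665, 0.0, 316.3934969989172], [0.0, 468.57770836953665, 238.75345124522377], [0.0, 0.0, 1.0]] [ 0.4114 -0.3955  0.9766]
[[ 0.0268 -0.9996  0.0015]
 [-0.9961 -0.0269 -0.084 ]
 [ 0.084   0.0008 -0.9965]]
{'clock': 0.1, 'q': array([-1.3195,  0.5284,  1.4337, -0.    ,  1.1814, -0.1785]), 'qvel': array([ 0.0009, -0.0009, -0.0024,  0.0001, -0.    , -0.0005]), 'effort': array([  0.0007, -44.0985, -17.7151,   0.0635,   0.0534,  -0.    ]), 'ee_pos': array([ 0.2603, -0.5676,  0.2467]), 'tool_rot': array([ 0.8416, -0.54  , -0.0007, -0.0006]), 'contact_force': array([ 0.4937, -0.4107,  0.9584]), 'wrist_torque': array([-0.0194,  0.0194,  0.018 ]), 'gripper_width': 0.08701912930853582}
```

View pics/side0.png

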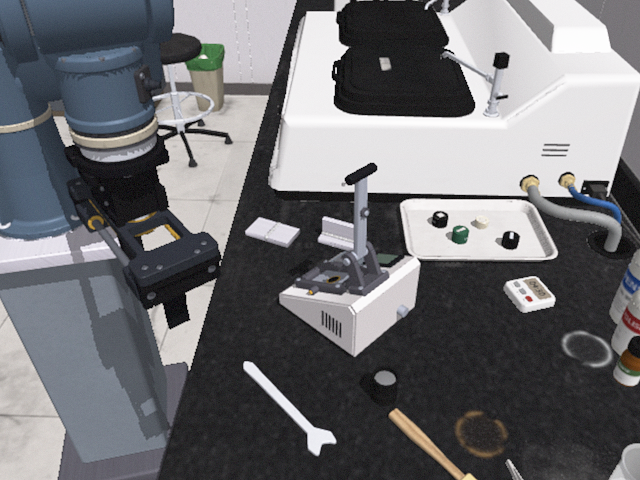

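View pics/top0.png

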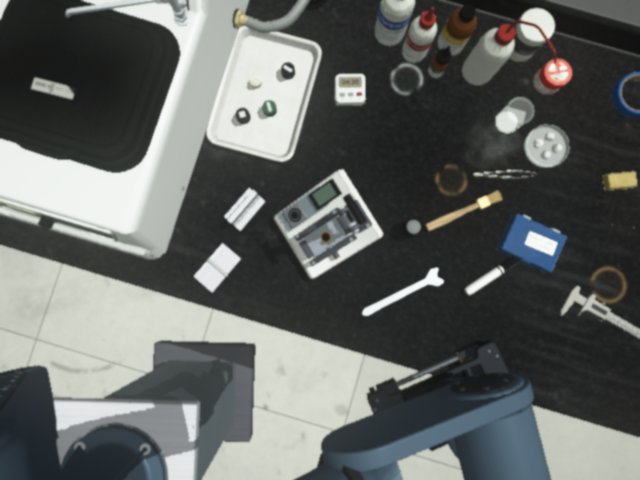

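The side view shows the console at about (350,300), the T coupon at (343,235) behind it and the flat coupon at (272,232). In the top view the T coupon is at (244,209), the flat one at (217,267) and the console at (328,222). I'll zoom in next.

```bash
python3 - <<'E'
import cv2
im=cv2.imread("pics/top0.png"); c=im[155:300,180:400]; cv2.imwrite("pics/top0z.png",cv2.resize(c,None,fx=3.6,fy=3.6,interpolation=cv2.INTER_CUBIC))
im=cv2.imread("pics/side0.png"); c=im[155:365,230:430]; cv2.imwrite("pics/side0z.png",cv2.resize(c,None,fx=2.8,fy=2.8,interpolation=cv2.INTER_CUBIC))
E
```

```text
(no output)
```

View pics/top0z.png

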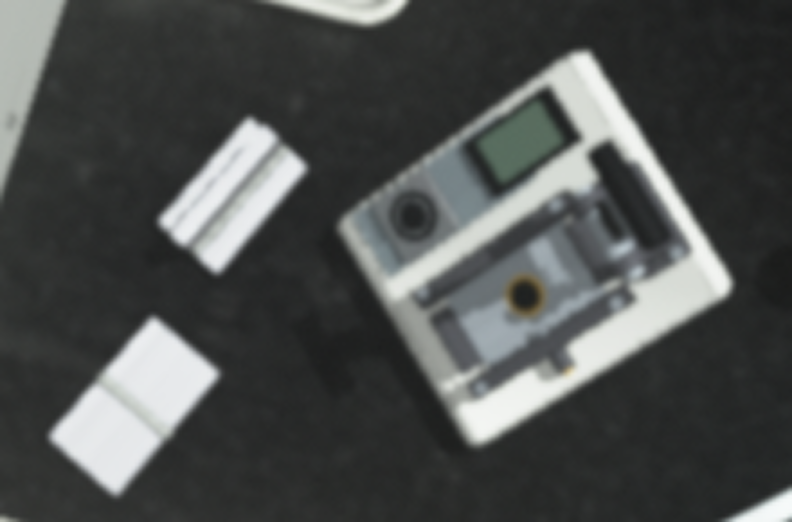

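View pics/side0z.png

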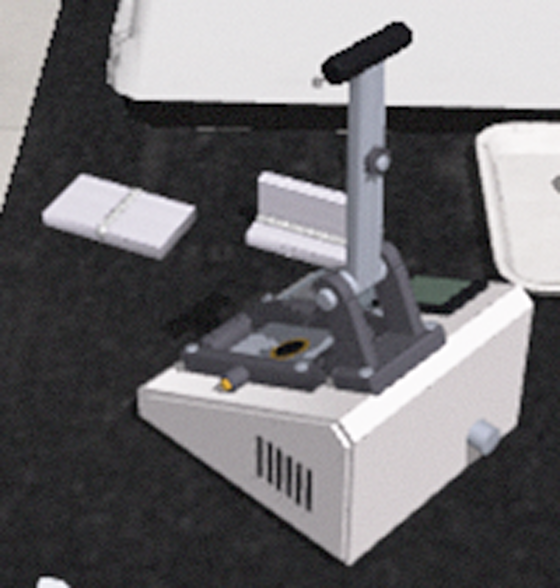

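```bash
cat > h.py <<'E'
import numpy as np, cv2
from rig import arm, vision
np.set_printoptions(precision=4,suppress=True)
CM={n:[np.array(vision.camera_model(n)[k]) for k in "KRt"] for n in ("side","top")}
def ray(n,p):
    K,R,t=CM[n]; d=R.T@np.linalg.solve(K,[p[0],p[1],1.]); return -R.T@t,d/np.linalg.norm(d)
def onz(n,p,z):
    c,d=ray(n,p); return c+d*(z-c[2])/d[2]
def onplane(n,p,P,N):
    c,d=ray(n,p); return c+d*(np.dot(np.array(P)-c,N)/np.dot(d,N))
def tri(p1,p2):
    a,u=ray("side",p1); b,v=ray("top",p2)
    s=np.linalg.lstsq(np.c_[u,-v],b-a,rcond=None)[0]
    x,y=a+u*s[0],b+v*s[1]; return (x+y)/2,np.linalg.norm(x-y)
def proj(n,X):
    K,R,t=CM[n]; q=K@(R@np.array(X)+t); return q[:2]/q[2]
E
python3 - <<'E'
import cv2
im=cv2.imread("pics/top0.png")
def z(im,x0,y0,x1,y1,f,n):
    c=cv2.resize(im[y0:y1,x0:x1],None,fx=f,fy=f,interpolation=cv2.INTER_LINEAR)
    for x in range((x0//10+1)*10,x1,10): cv2.putText(c,str(x),(int((x-x0+.5)*f),10),0,.35,(0,255,255)); cv2.line(c,(int((x-x0+.5)*f),12),(int((x-x0+.5)*f),18),(0,255,255))
    for y in range((y0//10+1)*10,y1,10): cv2.putText(c,str(y),(0,int((y-y0+.5)*f)),0,.35,(0,255,255)); cv2.line(c,(24,int((y-y0+.5)*f)),(30,int((y-y0+.5)*f)),(0,255,255))
    cv2.imwrite(n,c)
z(im,218,182,272,236,11,"pics/topT.png")
z(im,270,165,388,285,5,"pics/topC.png")
im=cv2.imread("pics/side0.png")
z(im,275,160,425,270,5.3,"pics/sideA.png")
z(im,275,240,425,355,5.2,"pics/sideB.png")
E
```

```text
(no output)
```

View pics/topT.png

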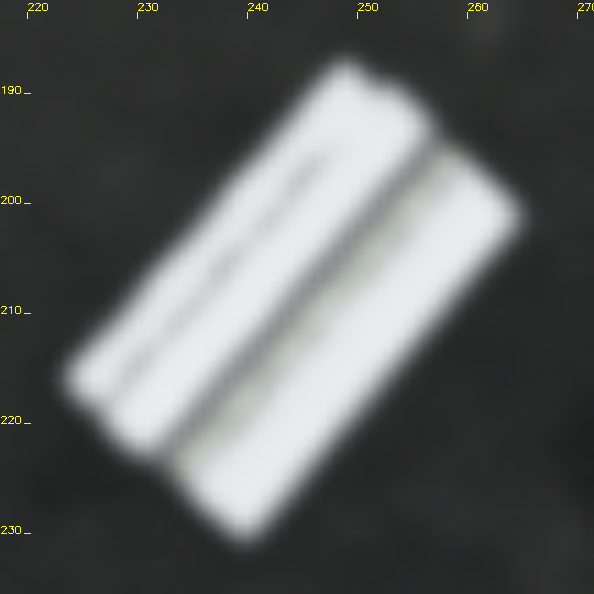

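View pics/topC.png

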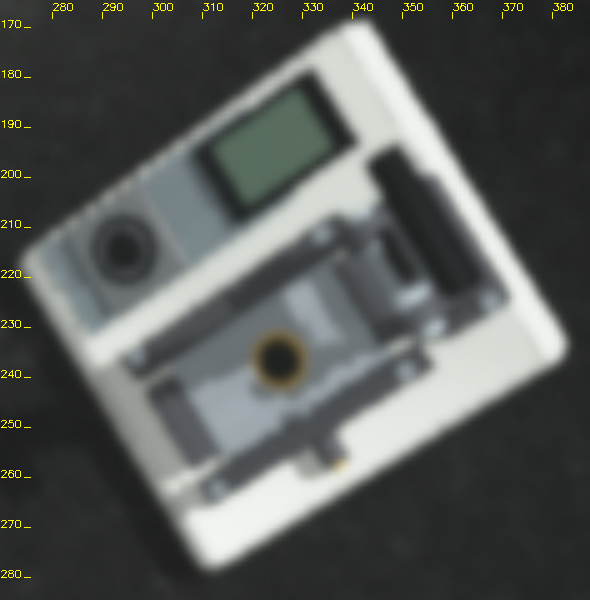

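View pics/sideA.png

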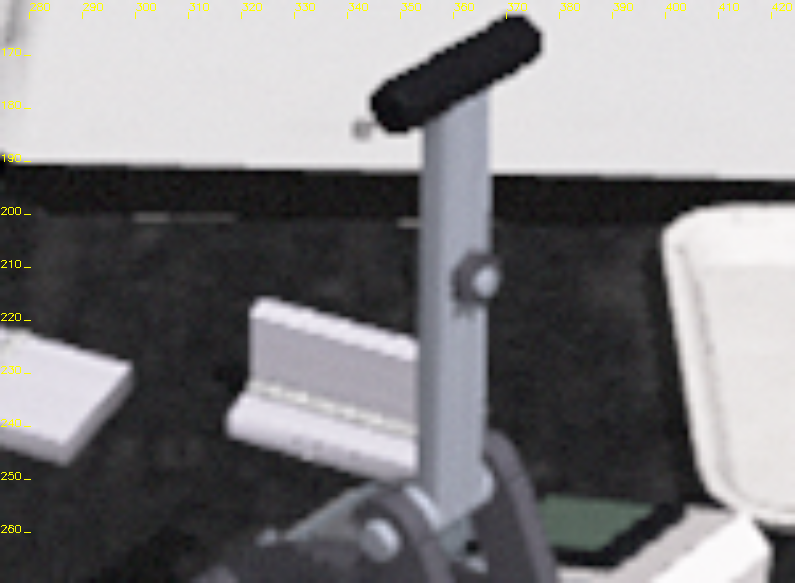

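View pics/sideB.png

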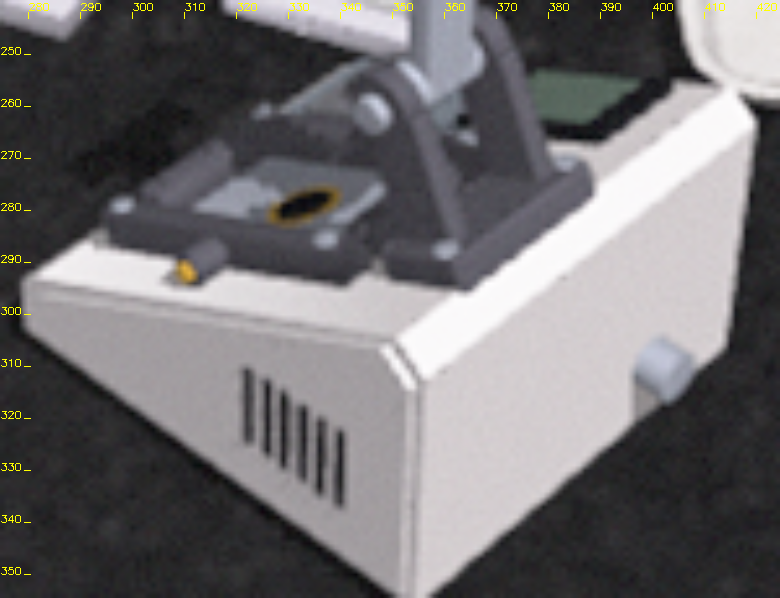

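Clear features: the orange ring of the seat hole (top about (325,237), side about (331,279)), the key (top about (293,214)), the coupon's corners, and the handle ends in the side view. I'll measure those now.

```bash
python3 - <<'E'
from h import *
t=cv2.imread("pics/top0.png"); s=cv2.imread("pics/side0.png")
def ring(im,x0,y0,x1,y1):
    h=cv2.cvtColor(im,cv2.COLOR_BGR2HSV)[y0:y1,x0:x1]
    m=((h[...,0]>10)&(h[...,0]<28)&(h[...,1]>90)&(h[...,2]>50)).astype(np.uint8)
    k,l,st,c=cv2.connectedComponentsWithStats(m,connectivity=8)
    for i in range(1,k): 
        if st[i,4]>6: print(st[i]+[x0,y0,0,0,0], st[i,:2]+(st[i,2:4]-1)/2+[x0,y0])
print("top");ring(t,300,210,360,270);print("side");ring(s,290,255,360,300)
# T coupon
g=cv2.cvtColor(t,cv2.COLOR_BGR2GRAY)
m=np.zeros_like(g); m[180:240,215:272]=(g[180:240,215:272]>120)
cs,_=cv2.findContours(m,cv2.RETR_EXTERNAL,cv2.CHAIN_APPROX_NONE); c=max(cs,key=cv2.contourArea)
r=cv2.minAreaRect(c); b=cv2.boxPoints(r); print(r,b)
for z in (.012,):
    P=np.array([onz("top",p,z) for p in b]); print(P, P.mean(0), [np.linalg.norm(P[i]-P[i-1]) for i in range(4)])
# rib top by band corners
for p in [(227,219),(231,223),(252,189.5),(256,192)]: print(p,onz("top",p,.044))
print("rib end tri",tri((321.5,217),(229,221)))
for p in [(321,217),(350,224)]: print("side rib far edge/top",onz("side",p,.044))
# console corners
print("FL",onz("top",(273.5,215.5),.035),"FR",onz("top",(311,278.5),.035),"BL",onz("top",(341,168.5),.105),"BR",onz("top",(382.5,235),.105))
E
```

```text
top
[323 232   8   5  12] [326.5 234. ]
[325 239   5   3   8] [327. 240.]
side
[335 276   5   5  14] [337. 278.]
[327 279   8   4  13] [330.5 280.5]
[309 290   4   5  14] [310.5 292. ]
((244.42352294921875, 208.50588989257812), (22.560768127441406, 40.56599426269531), 40.60129928588867) [[222.6588 216.5647]
 [249.0588 185.7647]
 [266.1882 200.4471]
 [239.7882 231.2471]]
[[ 0.5336 -0.1992  0.012 ]
 [ 0.5998 -0.2514  0.012 ]
 [ 0.5698 -0.2882  0.012 ]
 [ 0.504  -0.236   0.012 ]] [ 0.5518 -0.2437  0.012 ] [np.float64(0.04718469591299847), np.float64(0.0842556911319792), np.float64(0.04745451136452909), np.float64(0.08403393447023837)]
(227, 219) [ 0.5249 -0.2147  0.044 ]
(231, 223) [ 0.5171 -0.223   0.044 ]
(252, 189.5) [ 0.5861 -0.2624  0.044 ]
(256, 192) [ 0.5812 -0.2707  0.044 ]
rib end tri (array([ 0.5193, -0.2186,  0.0438]), np.float64(0.003383677406217254))
side rib far edge/top [ 0.5167 -0.2185  0.044 ]
side rib far edge/top [ 0.5631 -0.2516  0.044 ]
FL [ 0.5357 -0.3067  0.035 ] FR [ 0.4107 -0.3861  0.035 ] BL [ 0.6194 -0.4378  0.105 ] BR [ 0.4952 -0.5181  0.105 ]
```

```bash
python3 - <<'E'
from h import *
t=cv2.imread("pics/top0.png"); s=cv2.imread("pics/side0.png")
# ellipse of dark hole + key
def dark(im,x0,y0,x1,y1,th,seed):
    g=cv2.cvtColor(im,cv2.COLOR_BGR2GRAY); m=np.zeros_like(g); m[y0:y1,x0:x1]=g[y0:y1,x0:x1]<th
    k,l,st,c=cv2.connectedComponentsWithStats(m); i=l[seed[1],seed[0]]; print(i and (st[i],c[i])); return c[i]
hs=dark(s,322,270,342,288,45,(331,279)); ht=dark(t,316,228,334,246,45,(325,237)); k=dark(t,280,200,308,228,75,(293,214))
S,e=tri(hs,ht); print("seat",S,e)
# alternative: ring in top at z from tri; yaw
for yaw in (-56.5,-57.5,-58.5):
    a=np.radians(yaw); b=np.radians(25)
    h=np.array([np.cos(a),np.sin(a),0]); X=h*np.cos(b)+[0,0,np.sin(b)]; Y=np.array([-np.sin(a),np.cos(a),0]); Z=np.cross(X,Y)
    R=np.c_[X,Y,Z]
    for kk in (k,(293.5,214.)):
        Kp=onplane("top",kk,S+5e-3*Z,Z); print(yaw,"key in seat",R.T@(Kp-S)*1e3)
    pl=onplane("side",(308.5,291),S+4.5e-3*Z,Z); print("plunger side cap",R.T@(pl-S)*1e3)
    # handle ends at side, at plane y=+-25
    for p,y in (((348.5,180),-25),((371.5,166.5),25),((363,212),0)):
        H=onplane("side",p,S+y*1e-3*Y,Y); q=R.T@(H-S)*1e3; d=q-[75,0,50]; print("handle",q,np.hypot(d[0],d[2]),np.degrees(np.arctan2(d[2],-d[0])))
    for nme,p in (("left-down corner screw",(324.,209.)),):pass
    print("key pred px",proj("top",S+R@[-.03,.07,.005]), "hinge side",proj("side",S+R@[.075,-.0,.05]))
    # pocket corners/rails predicted in top
    for q in [(-53,-35,11),(53,-35,11),(-53,35,11),(53,35,11),(-41,0,0),(41,0,0)]: print(q,proj("top",S+R@(np.array(q)/1e3)),proj("side",S+R@(np.array(q)/1e3)))
E
```

```text
(array([329, 277,   9,   5,  30], dtype=int32), array([332.9   , 278.8667]))
(array([323, 234,   6,   6,  30], dtype=int32), array([325.3667, 236.6333]))
(array([289, 208,  12,  14, 133], dtype=int32), array([294.4812, 214.6992]))
seat [ 0.4925 -0.4122  0.0648] 0.000783954367130244
-56.5 key in seat [-28.5127  69.9962   5.    ]
-56.5 key in seat [-29.5052  72.2679   5.    ]
plunger side cap [ -5.4785 -46.9035   4.5   ]
handle [130.0447 -25.     169.0898] 131.1956628756896 114.80693517399293
handle [124.5755  25.     167.6809] 127.69698148224744 112.84425648195196
handle [110.5168   0.     114.1368] 73.31414594298887 118.9761984374568
key pred px [293.9151 215.0983] hinge side [358.0235 253.2512]
(-53, -35, 11) [311.9601 266.508 ] [293.332  280.1317]
(53, -35, 11) [355.0626 238.8785] [338.9712 287.7011]
(-53, 35, 11) [293.269  236.4709] [324.0714 259.4776]
(53, 35, 11) [335.2844 207.6328] [370.4309 264.6988]
(-41, 0, 0) [309.2984 247.459 ] [315.9999 276.269 ]
(41, 0, 0) [341.9135 225.8339] [351.5886 281.6012]
-57.5 key in seat [-29.8368  69.5762   5.    ]
-57.5 key in seat [-30.873   
[... 702 characters left out ...]
.    ]
-58.5 key in seat [-32.2339  71.3819   5.    ]
plunger side cap [ -2.5988 -47.9917   4.5   ]
handle [132.7499 -25.     169.3284] 132.5681952473953 115.82503544744507
handle [125.3275  25.     168.5365] 128.7779345040401 113.00480130933377
handle [112.601    0.     114.9907] 75.08415253879703 120.05195238765278
key pred px [294.7123 214.0284] hinge side [357.2488 253.7728]
(-53, -35, 11) [310.9483 266.0258] [293.6604 279.2105]
(53, -35, 11) [354.9272 239.8981] [337.6196 287.8076]
(-53, 35, 11) [293.3248 235.3617] [325.3856 259.3012]
(53, 35, 11) [336.2499 207.9835] [370.3873 265.5352]
(-41, 0, 0) [308.9633 246.9003] [316.5763 275.8853]
(41, 0, 0) [342.2637 226.4098] [350.9999 282.019 ]
```

The measurements agree with each other:
- **Seat:** about (0.4925, -0.412, 0.065) with yaw about -57.5°. The key prediction matches within 1 mm, and the handle radius comes out at 128–132 mm.
- **Coupon:** about (0.552, -0.2435) with yaw about -38°. The base outline and the rib top agree.

Next is a helper that turns absolute poses into tool-frame shifts.

```bash
cat >> h.py <<'E'
from scipy.spatial.transform import Rotation as Ro
S=np.array([.4925,-.4122,.0648]); 
def seatR(yaw=-57.5):
    a,b=np.radians(yaw),np.radians(25)
    X=np.array([np.cos(a)*np.cos(b),np.sin(a)*np.cos(b),np.sin(b)]); Y=np.array([-np.sin(a),np.cos(a),0]); return np.c_[X,Y,np.cross(X,Y)]
SR=seatR()
def down(az): # tool x azimuth, z down
    a=np.radians(az); x=np.array([np.cos(a),np.sin(a),0]); z=np.array([0,0,-1.]); return np.c_[x,np.cross(z,x),z]
NEST=np.c_[-SR[:,1],-SR[:,0],-SR[:,2]]   # tool axes over nest
def go(p,R,p0=None,R0=None):
    s=arm.get_state(); p0=s['ee_pos'] if p0 is None else np.array(p0); R0=Ro.from_quat(s['tool_rot']).as_matrix() if R0 is None else R0
    d=R0.T@(np.array(p)-p0); r=Ro.from_matrix(R0.T@R).as_rotvec(degrees=True)
    print("xyz cm",np.round(d*100,2),"ang",np.round(r,1)," rows>=",round(max(np.linalg.norm(d)/.0625,np.linalg.norm(r)/10.7),1))
def st():
    s=arm.get_state(); print("t",s['clock'],"p",s['ee_pos'],"F",s['contact_force'],"M",s['wrist_torque'],"w",round(s['gripper_width'],4),"q",s['q'])
    return s
E
python3 - <<'E'
from h import *
R0=down(-65.4)
go([.42,-.25,.25],down(-128)); go([.552,-.2435,.12],down(-128)); go([.552,-.2435,.046],down(-128))
E
```

```text
xyz cm [-22.21 -27.75  -0.28] ang [ 0.   0.1 62.6]  rows>= 5.9
xyz cm [-17.28 -40.02  12.71] ang [ 0.   0.1 62.6]  rows>= 7.3
xyz cm [-17.26 -40.01  20.11] ang [ 0.   0.1 62.6]  rows>= 7.7
```

Call:
{"op": "move_arm", "data": {
  "targets": [
    {"xyz": [-22.2, -27.8, -0.5], "angular": [0, 0, 62.6]},
    {"xyz": [-22.2, -27.8, -0.5], "angular": [0, 0, 62.6]},
    {"xyz": [-22.2, -27.8, -0.5], "angular": [0, 0, 62.6]},
    {"xyz": [-22.2, -27.8, -0.5], "angular": [0, 0, 62.6]},
    {"xyz": [-22.2, -27.8, -0.5], "angular": [0, 0, 62.6]},
    {"xyz": [-22.2, -27.8, -0.5], "angular": [0, 0, 62.6]},
    {"xyz": [-17.3, -40.0, 12.7], "angular": [0, 0, 62.6]},
    {"xyz": [-17.3, -40.0, 12.7], "angular": [0, 0, 62.6]},
    {"xyz": [-17.3, -40.0, 12.7], "angular": [0, 0, 62.6]},
    {"xyz": [-17.3, -40.0, 12.7], "angular": [0, 0, 62.6]},
    {"xyz": [-17.3, -40.0, 12.7], "angular": [0, 0, 62.6]}
  ],
  "claw": 0,
  "newtons": 30
}}

```text
clock: 1.48
ee_pos: [0.5514, -0.2438, 0.1202]
tool_rot: [-0.439, 0.899, 0.001, -0.001]
contact_force: [-0.5, -0.2, 0.0]
gripper_width: 0.0869
```

```bash
python3 - <<'E'
from h import *
s=st(); print(Ro.from_quat(s['tool_rot']).as_matrix(), down(-128))
go([.552,-.2435,.046],down(-128))
im=vision.camera("side"); cv2.imwrite("pics/s1.png",im[150:330,200:440,::-1].repeat(3,0).repeat(3,1))
E
```

```text
t 1.475 p [ 0.5514 -0.2438  0.1202] F [-0.4588 -0.1882  0.0446] M [0.0591 0.0877 0.0428] w 0.0869 q [-0.6015  0.6642  1.5932 -0.0003  0.8859  1.6318]
[[-0.6149 -0.7886 -0.0016]
 [-0.7886  0.6149  0.0008]
 [ 0.0003  0.0018 -1.    ]] [[-0.6157 -0.788   0.    ]
 [-0.788   0.6157  0.    ]
 [ 0.      0.     -1.    ]]
xyz cm [-0.07 -0.04  7.42] ang [ 0.1 -0.   0.1]  rows>= 1.2
```

View pics/s1.png

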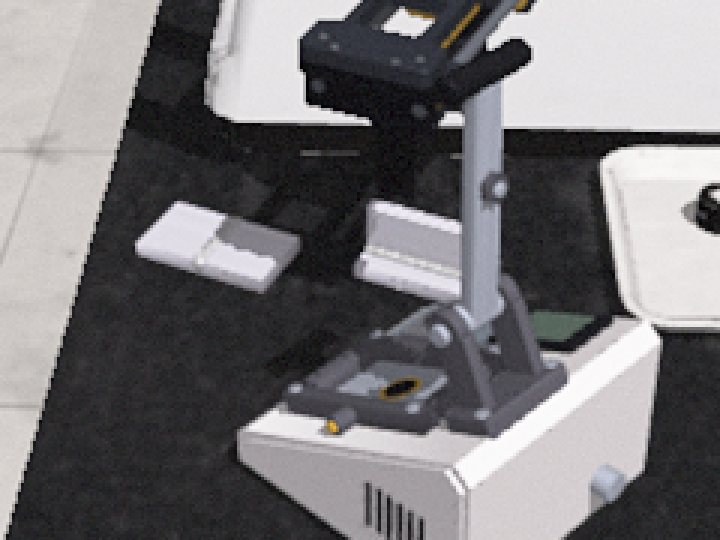

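The gripper is above the T coupon and clear of everything. I'll go down and close on the rib.

Call:
{"op": "move_arm", "data": {
  "targets": [
    {"xyz": [-0.1, 0, 4], "angular": [0, 0, 0]},
    {"xyz": [-0.1, 0, 7.4], "angular": [0, 0, 0]},
    {"xyz": [-0.1, 0, 7.4], "angular": [0, 0, 0]},
    {"xyz": [-0.1, 0, 7.4], "angular": [0, 0, 0]}
  ]
}}

```text
clock: 2.02
ee_pos: [0.5533, -0.2445, 0.0491]
tool_rot: [-0.438, 0.899, -0.002, 0.001]
contact_force: [1.1, 0.3, -0.2]
gripper_width: 0.0869
```

Call:
{"op": "move_arm", "data": {
  "targets": [
    {"xyz": [0, 0, 0]},
    {"xyz": [0, 0, 0]},
    {"xyz": [0, 0, 0]},
    {"xyz": [0, 0, 0]},
    {"xyz": [0, 0, 0]},
    {"xyz": [0, 0, 0]}
  ],
  "claw": 255,
  "newtons": 35
}}

```text
invalid input
```

Call:
{"op": "move_arm", "data": {
  "targets": [
    {"xyz": [0, 0, 0], "angular": [0, 0, 0]},
    {"xyz": [0, 0, 0], "angular": [0, 0, 0]},
    {"xyz": [0, 0, 0], "angular": [0, 0, 0]},
    {"xyz": [0, 0, 0], "angular": [0, 0, 0]},
    {"xyz": [0, 0, 0], "angular": [0, 0, 0]}
  ],
  "claw": 255,
  "newtons": 35
}}

```text
clock: 2.65
ee_pos: [0.5526, -0.2433, 0.0465]
tool_rot: [-0.439, 0.899, 0.0, -0.0]
contact_force: [0.6, 0.2, 0.2]
gripper_width: 0.045
```

Call:
{"op": "move_arm", "data": {
  "targets": [
    {"xyz": [0, 0, 0], "angular": [0, 0, 0]},
    {"xyz": [0, 0, 0], "angular": [0, 0, 0]},
    {"xyz": [0, 0, 0], "angular": [0, 0, 0]},
    {"xyz": [0, 0, 0], "angular": [0, 0, 0]},
    {"xyz": [0, 0, 0], "angular": [0, 0, 0]},
    {"xyz": [0, 0, 0], "angular": [0, 0, 0]}
  ]
}}

```text
clock: 3.4
ee_pos: [0.5526, -0.2434, 0.0465]
tool_rot: [-0.439, 0.899, 0.0, 0.0]
contact_force: [0.3, 1.1, -0.7]
gripper_width: 0.0098
```

The jaws hold 9.8 mm, which is the rib thickness. I'll lift and check from the top camera where the coupon sits in the jaws.

Call:
{"op": "move_arm", "data": {
  "targets": [
    {"xyz": [0, 0, -3], "angular": [0, 0, 0]},
    {"xyz": [0, 0, -9], "angular": [0, 0, 0]},
    {"xyz": [0, 0, -15], "angular": [0, 0, 0]},
    {"xyz": [0, 0, -20], "angular": [0, 0, 0]},
    {"xyz": [0, 0, -20], "angular": [0, 0, 0]},
    {"xyz": [0, 0, -20], "angular": [0, 0, 0]}
  ]
}}

```text
clock: 4.15
ee_pos: [0.5515, -0.2427, 0.2454]
tool_rot: [-0.439, 0.899, 0.001, -0.001]
contact_force: [-0.4, 0.3, -3.1]
gripper_width: 0.0097
```

```bash
python3 - <<'E'
from h import *
s=st(); p=s['ee_pos']; R=Ro.from_quat(s['tool_rot']).as_matrix()
for n in ("side","top"):
    im=vision.camera(n)[:,:,::-1].copy(); c=proj(n,p).astype(int); print(n,c)
    for y in (-.04,.04):
        print(y, proj(n,p+R@[0,y,0]), [proj(n,p+R@[a,y,.045]).round(1) for a in (-.022,.022)])
    x0,y0=max(c[0]-75,0),max(c[1]-55,0); cv2.imwrite(f"pics/{n}2.png",cv2.resize(im[y0:y0+110,x0:x0+150],None,fx=5.3,fy=5.3)); print(x0,y0)
q=S+SR@[0,0,.045+.05]; go(q,NEST); print(q)
E
```

```text
t 4.15 p [ 0.5515 -0.2427  0.2454] F [-0.3926  0.3395 -3.1491] M [ 0.0824 -0.0151 -0.0063] w 0.0097 q [-0.5998  0.5005  1.4912 -0.      1.1527  1.6338]
side [345 119]
-0.04 [368.5192 124.3459] [array([372. , 144.1]), array([362. , 155.9])]
0.04 [322.4446 114.8051] [array([328. , 134.4]), array([316.7, 145.6])]
270 64
top [221 186]
-0.04 [237.8016 167.5041] [array([232.2, 165.7]), array([252.2, 182.1])]
0.04 [204.8871 206.0242] [array([201.2, 201.9]), array([221.2, 218.5])]
146 131
xyz cm [15.65 -2.08  9.32] ang [25.1  4.2 19.2]  rows>= 3.0
[ 0.4709 -0.3783  0.1509]
```

View pics/side2.png

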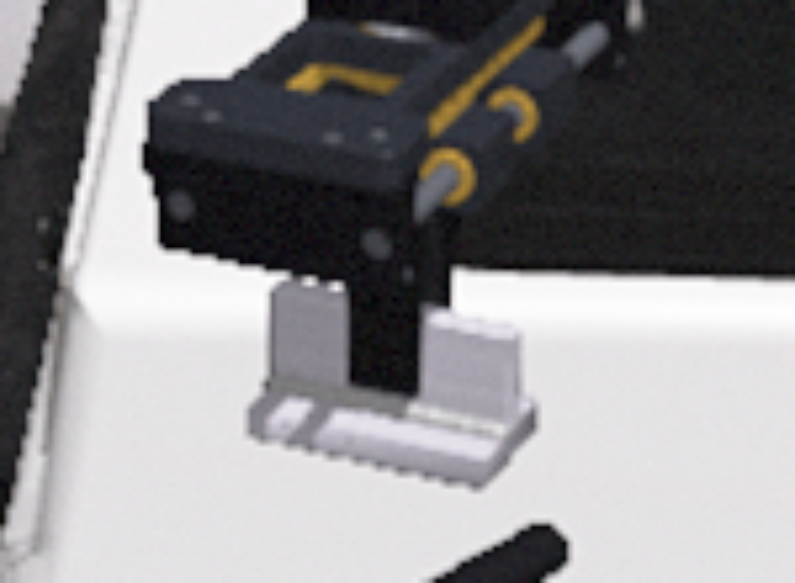

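View pics/top2.png

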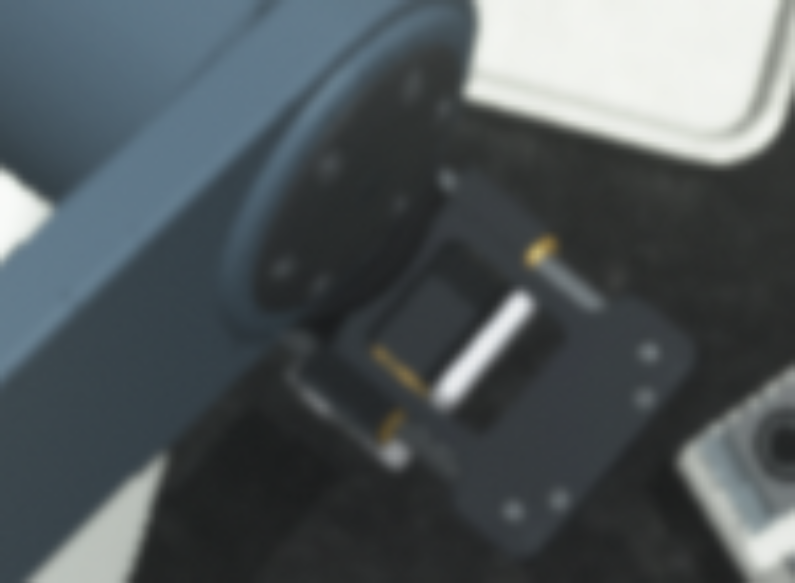

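The coupon is centred in the jaws within about 1 mm: the rib's top corners in the side view lie at (321,117) and (368,125), against predictions of (322,115) and (368,124). Next move is over the nest, tilted to match it.

```bash
python3 - <<'E'
from h import *
for d in (.10,.045): go(S+SR@[0,0,.0465+d],NEST)
E
```

```text
xyz cm [14.92 -0.01  4.66] ang [25.1  4.2 19.2]  rows>= 3.0
xyz cm [15.7  -2.22  9.63] ang [25.1  4.2 19.2]  rows>= 3.0
```

Call:
{"op": "move_arm", "data": {
  "targets": [
    {"xyz": [5, 0, 1.5], "angular": [8.4, 1.4, 6.4]},
    {"xyz": [10, 0, 3.0], "angular": [16.8, 2.8, 12.8]},
    {"xyz": [14.9, 0, 4.7], "angular": [25.1, 4.2, 19.2]},
    {"xyz": [14.9, 0, 4.7], "angular": [25.1, 4.2, 19.2]},
    {"xyz": [15.3, -1.1, 7.2], "angular": [25.1, 4.2, 19.2]},
    {"xyz": [15.7, -2.2, 9.6], "angular": [25.1, 4.2, 19.2]},
    {"xyz": [15.7, -2.2, 9.6], "angular": [25.1, 4.2, 19.2]},
    {"xyz": [15.7, -2.2, 9.6], "angular": [25.1, 4.2, 19.2]}
  ]
}}

```text
clock: 5.25
ee_pos: [0.4736, -0.3802, 0.1504]
tool_rot: [-0.273, 0.937, -0.21, 0.062]
contact_force: [-0.5, -0.2, -1.2]
gripper_width: 0.0097
```

```bash
python3 - <<'E'
from h import *
s=st(); p=s['ee_pos']; R=Ro.from_quat(s['tool_rot']).as_matrix(); print("tcp in seat mm",SR.T@(p-S)*1e3, "ang err", Ro.from_matrix(NEST.T@R).as_rotvec(degrees=True))
for n in ("side","top"):
    im=vision.camera(n)[:,:,::-1].copy(); c=proj(n,S).astype(int)
    x0,y0=c[0]-75,c[1]-65; cv2.imwrite(f"pics/{n}3.png",cv2.resize(im[y0:y0+110,x0:x0+150],None,fx=5.3,fy=5.3)); print(n,x0,y0)
    for y in (-.04,.04):
        print(y, [proj(n,p+R@[a,y,.0465]).round(1) for a in (-.022,.022)], "pocket",[proj(n,S+SR@[y*41/40,a,.011]).round(1) for a in (-.023,.023)])
E
```

```text
t 5.25 p [ 0.4736 -0.3802  0.1504] F [-0.4972 -0.23   -1.2395] M [0.4049 0.2435 0.0093] w 0.0097 q [-0.8259  0.5556  1.866  -0.2562  0.2937  1.977 ]
tcp in seat mm [ 2.5605  1.2305 93.2797] ang err [ 0.2719 -0.1207 -0.0209]
side 258 213
-0.04 [array([353.7, 246.6]), array([333.1, 260.3])] pocket [array([303.7, 276.9]), array([324.3, 263.4])]
0.04 [array([319.2, 243.7]), array([299.1, 256.2])] pocket [array([338.5, 282.8]), array([359.5, 268.1])]
top 250 171
-0.04 [array([328.3, 217.7]), array([340.8, 238.3])] pocket [array([313.1, 258.1]), array([301.1, 238.1])]
0.04 [array([295.1, 239.5]), array([307.1, 259.4])] pocket [array([346.6, 237.1]), array([334.1, 216.5])]
```

View pics/side3.png

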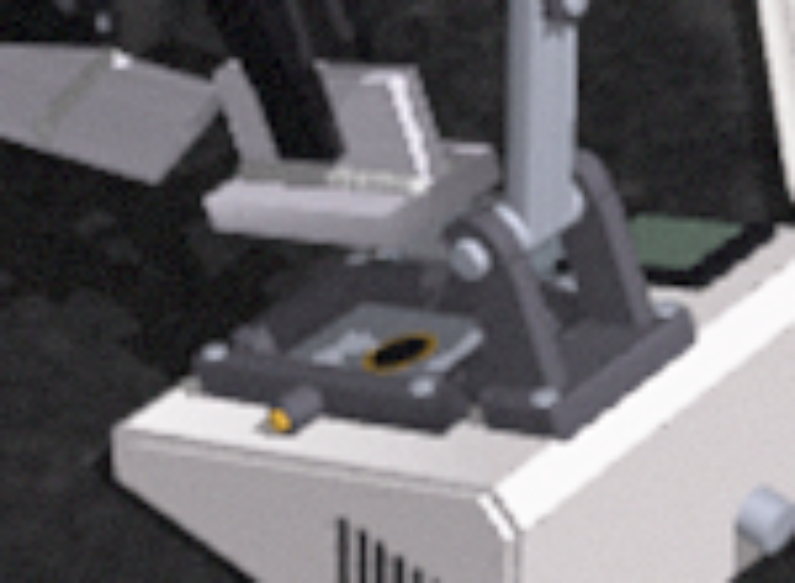

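View pics/top3.png

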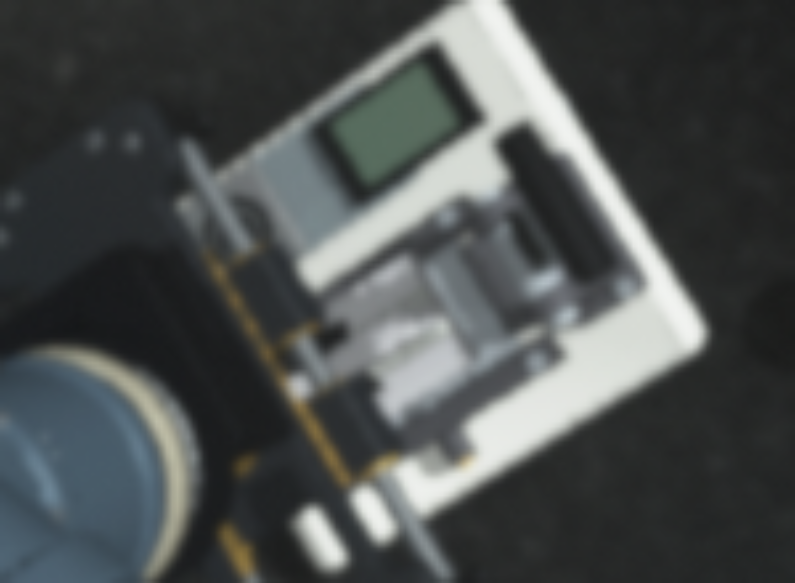

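The coupon hangs level over the nest. In the side view the base's lower right corner is at about (334,260), as predicted. Before lowering, I'll check the seat against the rail screws, which are visible in both initial views.

```bash
python3 - <<'E'
from h import *
t=cv2.imread("pics/top0.png"); s=cv2.imread("pics/side0.png")
def blob(im,x,y,r=4):
    g=cv2.cvtColor(im,cv2.COLOR_BGR2GRAY)[y-r:y+r+1,x-r:x+r+1].astype(float); w=np.clip(g-np.percentile(g,70),0,None)
    yy,xx=np.mgrid[y-r:y+r+1,x-r:x+r+1]; return np.array([(w*xx).sum(),(w*yy).sum()])/w.sum()
for n,a,b in (("RF",(298,279),(313,262)),("RB",(337,286),(351,239)),("Rbracket",(357,287),(367,225)),):
    pa,pb=blob(s,*a),blob(t,*b); P,e=tri(pa,pb); print(n,pa,pb,P,e,"seat mm",SR.T@(P-S)*1e3)
# left screws top only at z=12
for b in ((296,236),(333,211)):
    pb=blob(t,*b); print(pb, SR.T@(onplane("top",pb,S+.012*SR[:,2],SR[:,2])-S)*1e3)
E
```

```text
RF [298.2645 279.154 ] [314.4558 264.7168] [ 0.4395 -0.3926  0.0576] 0.003550855172383038 seat mm [-43.8243 -34.1708  12.4618]
RB [337.6895 284.8548] [353.1427 241.9797] [ 0.4836 -0.4644  0.1001] 0.005046218503596122 seat mm [ 50.4623 -35.5652  15.4441]
Rbracket [359.8567 287.5442] [369.655  227.2867] [ 0.5091 -0.4929  0.1154] 0.0023632340465595753 seat mm [ 91.1779 -29.3886  13.3305]
[293.9136 233.2396] [-48.4319  38.6708  12.    ]
[331.0755 208.1067] [44.9765 39.3841 12.    ]
```

```bash
python3 - <<'E'
from h import *
for a,b in (((298,278.9),(312.9,262.1)),((337,285.3),(350.5,238.5))):
    P,e=tri(a,b); print(P,e,"seat mm",SR.T@(P-S)*1e3)
    for q in (a,): print(" side on plane z12",SR.T@(onplane("side",q,S+.012*SR[:,2],SR[:,2])-S)*1e3)
for b in ((312.9,262.1),(350.5,238.5),(296.9,236.5),(334.1,211.5)):
    print(b, SR.T@(onplane("top",b,S+.012*SR[:,2],SR[:,2])-S)*1e3)
E
```

```text
[ 0.4422 -0.3891  0.0548] 0.0013999187633061 seat mm [-46.4138 -30.0068  10.5662]
 side on plane z12 [-44.1237 -32.2553  12.    ]
[ 0.4873 -0.4591  0.0943] 0.0014598593788334837 seat mm [ 45.7909 -29.617   11.1915]
 side on plane z12 [ 46.5574 -31.0625  12.    ]
(312.9, 262.1) [-45.2726 -29.5285  12.    ]
(350.5, 238.5) [ 46.5865 -29.112   12.    ]
(296.9, 236.5) [-46.5099  30.0028  12.    ]
(334.1, 211.5) [46.621  30.7959 12.    ]
```

The four rail screws come out at (±46.5, ±30, ~11) mm in the seat frame, so the seat pose is good to within about 0.5 mm. I'll lower to just above the rails.

```bash
python3 - <<'E'
from h import *
s=st(); p=s['ee_pos']; print("tcp in seat mm",SR.T@(p-S)*1e3)
go(S+SR@[0.0003,.0003,.0465+.014],NEST)
E
```

```text
t 5.35 p [ 0.4737 -0.3804  0.1513] F [-0.1956  0.494  -2.8387] M [0.4175 0.2458 0.0578] w 0.0096 q [-0.826   0.5541  1.8662 -0.2565  0.2933  1.9772]
tcp in seat mm [ 3.1206  1.2082 94.0093]
xyz cm [0.1  0.3  3.35] ang [-0.4  0.1  0. ]  rows>= 0.5
```

Call:
{"op": "move_arm", "data": {
  "targets": [
    {"xyz": [0.1, 0.3, 1.2], "angular": [-0.3, 0, 0]},
    {"xyz": [0.1, 0.3, 2.4], "angular": [-0.3, 0, 0]},
    {"xyz": [0.1, 0.3, 3.3], "angular": [-0.3, 0, 0]},
    {"xyz": [0.1, 0.3, 3.3], "angular": [-0.3, 0, 0]}
  ]
}}

```text
clock: 5.85
ee_pos: [0.4785, -0.3909, 0.1182]
tool_rot: [-0.273, 0.937, -0.207, 0.061]
contact_force: [0.2, -0.1, -1.9]
gripper_width: 0.0095
```

```bash
cat >> h.py <<'E'
def seat():
    s=st(); p=s['ee_pos']; R=Ro.from_quat(s['tool_rot']).as_matrix()
    print("tcp in seat mm",SR.T@(p-S)*1e3,"ang err",Ro.from_matrix(NEST.T@R).as_rotvec(degrees=True),"F seat",SR.T@s['contact_force'])
E
python3 - <<'E'
from h import *
seat()
go(S+SR@[0.0003,.0003,.0465+.014],NEST)
go(S+SR@[0.0003,.0003,.0465+.006],NEST)
n="side"; c=proj(n,S).astype(int); im=vision.camera(n)[:,:,::-1]; cv2.imwrite("pics/side4.png",cv2.resize(im[c[1]-65:c[1]+45,c[0]-75:c[0]+75],None,fx=5.3,fy=5.3))
E
```

```text
t 5.85 p [ 0.4785 -0.3909  0.1182] F [ 0.1961 -0.1354 -1.8694] M [ 0.4349  0.3105 -0.0215] w 0.0095 q [-0.8335  0.6236  1.8552 -0.2942  0.243   2.0117]
tcp in seat mm [-0.5427 -0.3788 59.2212] ang err [-0.0674 -0.091   0.0235] F seat [-0.591   0.0926 -1.7871]
xyz cm [-0.07 -0.08 -0.13] ang [ 0.1  0.1 -0. ]  rows>= 0.0
xyz cm [-0.07 -0.09  0.67] ang [ 0.1  0.1 -0. ]  rows>= 0.1
```

View pics/side4.png

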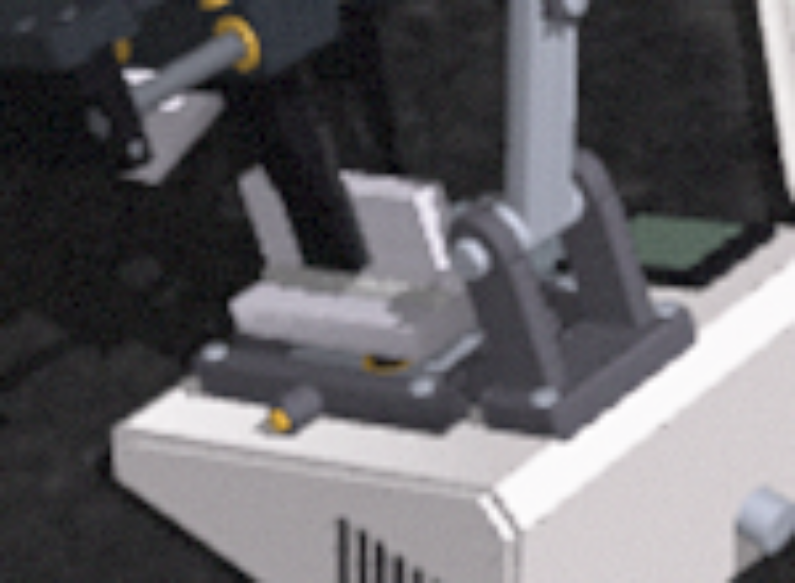

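The coupon is just over the rails and aligned. Going down gently into the flare.

Call:
{"op": "move_arm", "data": {
  "targets": [
    {"xyz": [-0.07, -0.08, 0.2], "angular": [0, 0, 0]},
    {"xyz": [-0.07, -0.08, 0.4], "angular": [0, 0, 0]},
    {"xyz": [-0.07, -0.08, 0.55], "angular": [0, 0, 0]},
    {"xyz": [-0.07, -0.08, 0.7], "angular": [0, 0, 0]},
    {"xyz": [-0.07, -0.08, 0.7], "angular": [0, 0, 0]}
  ]
}}

```text
clock: 6.52
ee_pos: [0.4812, -0.3935, 0.1134]
tool_rot: [-0.273, 0.937, -0.208, 0.062]
contact_force: [0.1, -0.3, -1.8]
gripper_width: 0.0096
```

```bash
python3 - <<'E'
from h import *
seat()
E
```

```text
t 6.525 p [ 0.4812 -0.3935  0.1134] F [ 0.1162 -0.2929 -1.7914] M [0.4888 0.2404 0.0487] w 0.0096 q [-0.8331  0.6356  1.8492 -0.3035  0.2358  2.0215]
tcp in seat mm [ 0.7544  0.5288 53.2234] ang err [ 0.0205 -0.1124  0.0184] F seat [-0.4766 -0.0594 -1.7544]
```

Call:
{"op": "move_arm", "data": {
  "targets": [
    {"xyz": [0, 0.04, 0.1], "angular": [0, 0, 0]},
    {"xyz": [0, 0.04, 0.2], "angular": [0, 0, 0]},
    {"xyz": [0, 0.04, 0.3], "angular": [0, 0, 0]},
    {"xyz": [0, 0.04, 0.3], "angular": [0, 0, 0]}
  ]
}}

```text
clock: 7.02
ee_pos: [0.4821, -0.3943, 0.1107]
tool_rot: [-0.273, 0.937, -0.208, 0.062]
contact_force: [1.1, 0.4, -0.3]
gripper_width: 0.0096
```

```bash
python3 - <<'E'
from h import *
seat()
E
```

```text
t 7.025 p [ 0.4821 -0.3943  0.1107] F [ 1.1015  0.4004 -0.3286] M [ 0.5934 -0.0309  0.2447] w 0.0096 q [-0.833   0.6415  1.8481 -0.3096  0.2304  2.0275]
tcp in seat mm [ 0.6285  0.8227 50.3347] ang err [ 0.0642 -0.1357  0.0029] F seat [ 0.0914  1.1441 -0.4052]
```

There is first contact with the plunger: a side force of +1.1 N along y, and the load is lightening. Pressing further while watching the force.

Call:
{"op": "move_arm", "data": {
  "targets": [
    {"xyz": [0, 0, 0.1], "angular": [0, 0, 0]},
    {"xyz": [0, 0, 0.2], "angular": [0, 0, 0]},
    {"xyz": [0, 0, 0.2], "angular": [0, 0, 0]}
  ]
}}

```text
clock: 7.4
ee_pos: [0.4825, -0.3952, 0.1085]
tool_rot: [-0.273, 0.937, -0.208, 0.062]
contact_force: [2.2, 1.5, -1.9]
gripper_width: 0.0097
```

```bash
python3 - <<'E'
from h import *
seat()
E
```

```text
t 7.4 p [ 0.4825 -0.3952  0.1085] F [ 2.1702  1.4635 -1.9287] M [ 0.7508 -0.1924  0.2496] w 0.0097 q [-0.8336  0.6461  1.8467 -0.3127  0.2276  2.0307]
tcp in seat mm [ 0.5728  0.6837 48.0022] ang err [ 0.0438 -0.1284  0.0268] F seat [-0.8769  2.6167 -1.7191]
```

Call:
{"op": "move_arm", "data": {
  "targets": [
    {"xyz": [0, 0, 0.1], "angular": [0, 0, 0]},
    {"xyz": [0, 0, 0.2], "angular": [0, 0, 0]},
    {"xyz": [0, 0, 0.2], "angular": [0, 0, 0]}
  ]
}}

```text
clock: 7.78
ee_pos: [0.4828, -0.3956, 0.1074]
tool_rot: [-0.273, 0.937, -0.208, 0.062]
contact_force: [0.6, 4.6, 3.9]
gripper_width: 0.0099
```

```bash
python3 - <<'E'
from h import *
seat()
E
```

```text
t 7.775 p [ 0.4828 -0.3956  0.1074] F [0.6291 4.6029 3.8772] M [ 0.781  -0.1856  0.2103] w 0.0099 q [-0.8336  0.6485  1.8462 -0.316   0.2254  2.0338]
tcp in seat mm [ 0.545   0.7213 46.7829] ang err [ 0.0621 -0.1264  0.016 ] F seat [-1.5734  3.0037  5.0117]
```

Call:
{"op": "move_arm", "data": {
  "targets": [
    {"xyz": [0, 0, 0.1], "angular": [0, 0, 0]},
    {"xyz": [0, 0, 0.15], "angular": [0, 0, 0]},
    {"xyz": [0, 0, 0.15], "angular": [0, 0, 0]},
    {"xyz": [0, 0, 0.15], "angular": [0, 0, 0]}
  ]
}}

```text
clock: 8.28
ee_pos: [0.4827, -0.3955, 0.1074]
tool_rot: [-0.273, 0.937, -0.208, 0.062]
contact_force: [-3.0, 8.8, 15.2]
gripper_width: 0.0096
```

```bash
python3 - <<'E'
from h import *
seat()
E
```

```text
t 8.275 p [ 0.4827 -0.3955  0.1074] F [-3.0349  8.7948 15.22  ] M [ 0.8525 -0.0078  0.1935] w 0.0096 q [-0.8335  0.6486  1.8466 -0.3185  0.2246  2.0361]
tcp in seat mm [ 0.5142  0.7099 46.7516] ang err [ 0.0939 -0.1189  0.0035] F seat [-1.7681  2.1659 17.6179]
```

It is hard on the seat: 17.6 N with no further travel, underside about 0.25 mm by my estimate. I'll ease off, open the jaws and back out.

Call:
{"op": "move_arm", "data": {
  "targets": [
    {"xyz": [0, 0, -0.15], "angular": [0, 0, 0]},
    {"xyz": [0, 0, -0.2], "angular": [0, 0, 0]},
    {"xyz": [0, 0, -0.2], "angular": [0, 0, 0]}
  ]
}}

```text
clock: 8.65
ee_pos: [0.4827, -0.3955, 0.1074]
tool_rot: [-0.273, 0.937, -0.208, 0.062]
contact_force: [1.7, 3.4, 3.7]
gripper_width: 0.0096
```

Call:
{"op": "move_arm", "data": {
  "targets": [
    {"xyz": [0, 0, 0], "angular": [0, 0, 0]},
    {"xyz": [0, 0, 0], "angular": [0, 0, 0]},
    {"xyz": [0, 0, 0], "angular": [0, 0, 0]},
    {"xyz": [0, 0, -2], "angular": [0, 0, 0]},
    {"xyz": [0, 0, -5], "angular": [0, 0, 0]},
    {"xyz": [0, 0, -6], "angular": [0, 0, 0]}
  ],
  "claw": 150
}}

```text
clock: 9.4
ee_pos: [0.4688, -0.3743, 0.163]
tool_rot: [-0.273, 0.937, -0.208, 0.062]
contact_force: [-0.0, -0.4, -0.1]
gripper_width: 0.0362
```

```bash
python3 - <<'E'
from h import *
seat()
n="side"; c=proj(n,S).astype(int); im=vision.camera(n)[:,:,::-1]; cv2.imwrite("pics/side5.png",cv2.resize(im[c[1]-65:c[1]+45,c[0]-75:c[0]+75],None,fx=5.3,fy=5.3))
print(c, [proj(n,S+SR@np.array(q)/1).round(1) for q in ((-.04,-.005,.044),(.04,-.005,.044),(-.04,-.022,.012),(.04,-.022,.012),(.04,.005,.044))])
E
```

```text
t 9.4 p [ 0.4688 -0.3743  0.163 ] F [-0.0436 -0.3862 -0.1047] M [0.2859 0.1533 0.0069] w 0.0362 q [-0.8251  0.5258  1.8737 -0.2366  0.3176  1.9585]
tcp in seat mm [  0.9793   0.3988 107.9062] ang err [ 0.1232 -0.1251  0.0341] F seat [ 0.2297 -0.2443 -0.2227]
[333 278] [array([305.8, 253. ]), array([339.9, 257. ]), array([304.4, 276.1]), array([338.3, 281.8]), array([344.6, 253.9])]
```

View pics/side5.png

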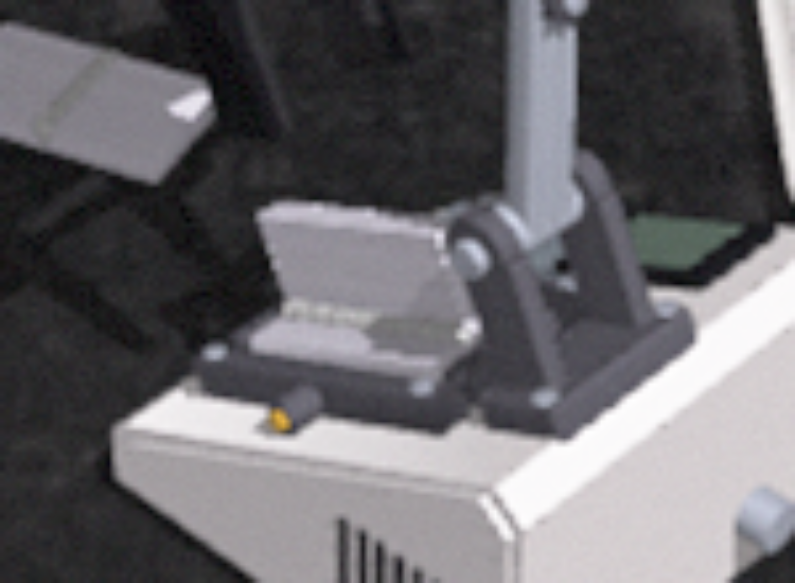

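The coupon sits in the nest. Its rib's top left corner is at about (306,253), where a fully home coupon is predicted. I'll close the fingers and press on the rib top to confirm.

Call:
{"op": "move_arm", "data": {
  "targets": [
    {"xyz": [0, 0, 0], "angular": [0, 0, 0]},
    {"xyz": [0, 0, 0], "angular": [0, 0, 0]},
    {"xyz": [0, 0, 0], "angular": [0, 0, 0]},
    {"xyz": [0, 0, 0], "angular": [0, 0, 0]},
    {"xyz": [0, 0.1, 2], "angular": [0, 0, 0]},
    {"xyz": [0, 0.1, 3.3], "angular": [0, 0, 0]},
    {"xyz": [0, 0.1, 3.3], "angular": [0, 0, 0]}
  ],
  "claw": 255
}}

```text
clock: 10.32
ee_pos: [0.4756, -0.3851, 0.1302]
tool_rot: [-0.273, 0.937, -0.207, 0.061]
contact_force: [-0.8, 0.2, 0.3]
gripper_width: 0.0004
```

```bash
python3 - <<'E'
from h import *
seat()
E
```

```text
t 10.325 p [ 0.4756 -0.3851  0.1302] F [-0.7668  0.2013  0.3183] M [ 0.2754  0.1092 -0.0178] w 0.0004 q [-0.8299  0.5968  1.8628 -0.2784  0.2624  1.9982]
tcp in seat mm [-1.2658  0.3115 72.7461] ang err [-0.0871 -0.0876  0.0197] F seat [-0.3927 -0.5385  0.5344]
```

Expected contact is at TCP z of about 69 mm. Pressing in small steps.

Call:
{"op": "move_arm", "data": {
  "targets": [
    {"xyz": [0, 0, 0.2], "angular": [0, 0, 0]},
    {"xyz": [0, 0, 0.35], "angular": [0, 0, 0]},
    {"xyz": [0, 0, 0.45], "angular": [0, 0, 0]},
    {"xyz": [0, 0, 0.55], "angular": [0, 0, 0]},
    {"xyz": [0, 0, 0.55], "angular": [0, 0, 0]}
  ]
}}

```text
clock: 10.95
ee_pos: [0.477, -0.3867, 0.1279]
tool_rot: [-0.273, 0.937, -0.208, 0.062]
contact_force: [-3.0, 3.4, 9.1]
gripper_width: 0.0007
```

```bash
python3 - <<'E'
from h import *
seat()
E
```

```text
t 10.95 p [ 0.477  -0.3867  0.1279] F [-2.9886  3.3713  9.0993] M [ 0.4226  0.3262 -0.0573] w 0.0007 q [-0.8301  0.6028  1.8612 -0.2861  0.2549  2.0056]
tcp in seat mm [-0.3528  0.6059 69.7373] ang err [ 0.0954 -0.1187  0.0039] F seat [-0.1868 -0.7092 10.127 ]
```

Call:
{"op": "move_arm", "data": {
  "targets": [
    {"xyz": [0, 0, 0.1], "angular": [0, 0, 0]},
    {"xyz": [0, 0, 0.2], "angular": [0, 0, 0]},
    {"xyz": [0, 0, 0.2], "angular": [0, 0, 0]}
  ]
}}

```text
clock: 11.32
ee_pos: [0.477, -0.3867, 0.1277]
tool_rot: [-0.273, 0.937, -0.209, 0.062]
contact_force: [-8.1, 9.8, 22.5]
gripper_width: 0.0005
```

```bash
python3 - <<'E'
from h import *
seat()
# plan clamp points (seat mm, tcp), start above then behind the handle
def bar(th): a=np.radians(th); return np.array([75-130*np.cos(a),0,50+130*np.sin(a)])
for n,q in (("up",[0,0,150]),("up2",[60,0,230]),("above behind",[165,0,225])): print(n,end=" "); go(S+SR@(np.array(q)/1e3),NEST)
print(bar(114))
E
```

```text
t 11.325 p [ 0.477  -0.3867  0.1277] F [-8.0818  9.8128 22.4795] M [ 0.4533  0.6047 -0.1278] w 0.0005 q [-0.8299  0.6031  1.8618 -0.2891  0.2535  2.0083]
tcp in seat mm [-0.4025  0.6309 69.6347] ang err [ 0.1434 -0.1123 -0.0175] F seat [-1.9359 -1.5436 25.7061]
up xyz cm [ 0.05 -0.06 -8.04] ang [-0.1  0.1  0. ]  rows>= 1.3
up2 xyz cm [  0.03  -6.08 -16.02] ang [-0.1  0.1  0. ]  rows>= 2.7
above behind xyz cm [  0.04 -16.58 -15.5 ] ang [-0.1  0.1  0. ]  rows>= 3.6
[127.8758   0.     168.7609]
```

The rib top takes 25.7 N with 0.1 mm of travel, so the coupon is firmly seated and step 1 is satisfied with the clamp open. Next I'll lift over the handle and go behind it.

Call:
{"op": "move_arm", "data": {
  "targets": [
    {"xyz": [0, 0, -4], "angular": [0, 0, 0]},
    {"xyz": [0, 0, -10], "angular": [0, 0, 0]},
    {"xyz": [0, 0, -15.5], "angular": [0, 0, 0]},
    {"xyz": [0, -6, -16.5], "angular": [0, 0, 0]},
    {"xyz": [0, -11.5, -16.5], "angular": [0, 0, 0]},
    {"xyz": [0, -16.8, -16.5], "angular": [0, 0, 0]},
    {"xyz": [0, -16.8, -16.5], "angular": [0, 0, 0]},
    {"xyz": [0, -16.8, -16.5], "angular": [0, 0, 0]}
  ]
}}

```text
clock: 12.32
ee_pos: [0.5207, -0.4565, 0.344]
tool_rot: [-0.273, 0.938, -0.206, 0.061]
contact_force: [-0.1, 0.4, 0.4]
gripper_width: -0.0
```

```bash
python3 - <<'E'
from h import *
seat()
for n in ("side","top"):
    c=proj(n,S+SR@[.128,0,.169]).astype(int); print(n,c); im=vision.camera(n)[:,:,::-1]; y0=max(c[1]-70,0); cv2.imwrite(f"pics/{n}6.png",cv2.resize(im[y0:y0+140,c[0]-75:c[0]+75],None,fx=4,fy=4)); print(c[0]-75,y0)
E
```

```text
t 12.325 p [ 0.5207 -0.4565  0.344 ] F [-0.0832  0.3647  0.4361] M [0.3512 0.1736 0.0206] w -0.0 q [-0.8562  0.3929  1.4609 -0.0794  0.8596  1.757 ]
tcp in seat mm [165.5819  -0.0365 230.8438] ang err [-0.1468 -0.0934  0.0213] F seat [-0.135   0.1258  0.5441]
side [360 172]
285 102
top [353 209]
278 139
```

View pics/side6.png

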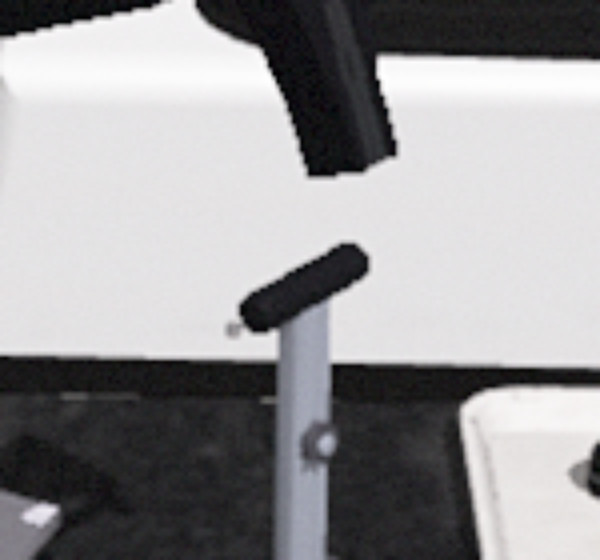

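View pics/top6.png

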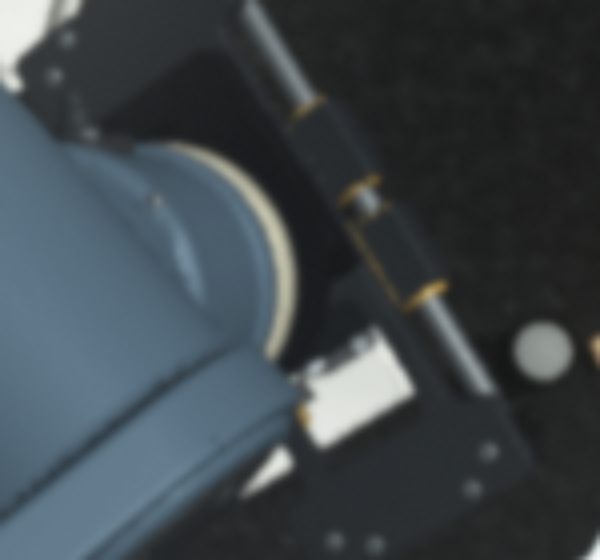

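The closed fingers are behind and above the handle: tip at side (372,145), handle at (361,173). I'll compute the arc rows.

```bash
python3 - <<'E'
import numpy as np
def bar(th): a=np.radians(th); return np.array([75-130*np.cos(a),50+130*np.sin(a)])
for th in np.arange(114,43,-7): 
    b=bar(th); p=b+[17,16]; print(th,b.round(1),"tool dy,dz cm", ((165.6-p[0])/10).round(1), ((230.8-p[1])/10).round(1))
E
```

```text
114 [127.9 168.8] tool dy,dz cm 2.1 4.6
107 [113.  174.3] tool dy,dz cm 3.6 4.0
100 [ 97.6 178. ] tool dy,dz cm 5.1 3.7
93 [ 81.8 179.8] tool dy,dz cm 6.7 3.5
86 [ 65.9 179.7] tool dy,dz cm 8.3 3.5
79 [ 50.2 177.6] tool dy,dz cm 9.8 3.7
72 [ 34.8 173.6] tool dy,dz cm 11.4 4.1
65 [ 20.1 167.8] tool dy,dz cm 12.9 4.7
58 [  6.1 160.2] tool dy,dz cm 14.2 5.5
51 [ -6.8 151. ] tool dy,dz cm 15.5 6.4
44 [-18.5 140.3] tool dy,dz cm 16.7 7.4
```

Call:
{"op": "move_arm", "data": {
  "targets": [
    {"xyz": [0, 0, 2.5], "angular": [0, 0, 0]},
    {"xyz": [0, 0, 4.6], "angular": [0, 0, 0]},
    {"xyz": [0, 1.0, 4.6], "angular": [0, 0, 0]},
    {"xyz": [0, 2.1, 4.5], "angular": [0, 0, 0]},
    {"xyz": [0, 2.9, 4.3], "angular": [0, 0, 0]},
    {"xyz": [0, 3.6, 4.0], "angular": [0, 0, 0]},
    {"xyz": [0, 4.4, 3.9], "angular": [0, 0, 0]},
    {"xyz": [0, 5.1, 3.7], "angular": [0, 0, 0]},
    {"xyz": [0, 5.1, 3.7], "angular": [0, 0, 0]}
  ]
}}

```text
clock: 13.55
ee_pos: [0.5047, -0.4307, 0.2898]
tool_rot: [-0.273, 0.937, -0.207, 0.061]
contact_force: [0.7, -0.4, 0.0]
gripper_width: 0.0008
```

```bash
python3 - <<'E'
from h import *
seat()
for n in ("side",):
    c=proj(n,S+SR@[.128,0,.169]).astype(int); im=vision.camera(n)[:,:,::-1]; y0=max(c[1]-70,0); cv2.imwrite(f"pics/{n}7.png",cv2.resize(im[y0:y0+140,c[0]-75:c[0]+75],None,fx=4,fy=4)); print(c[0]-75,y0)
E
```

```text
t 13.55 p [ 0.5047 -0.4307  0.2898] F [ 0.6998 -0.3992  0.0479] M [ 0.2283  0.0867 -0.0132] w 0.0008 q [-0.8473  0.409   1.6002 -0.0983  0.7041  1.7879]
tcp in seat mm [115.1391   0.3975 194.5246] ang err [-0.0766 -0.1208  0.0129] F seat [ 0.6662  0.3757 -0.2578]
285 102
```

View pics/side7.png

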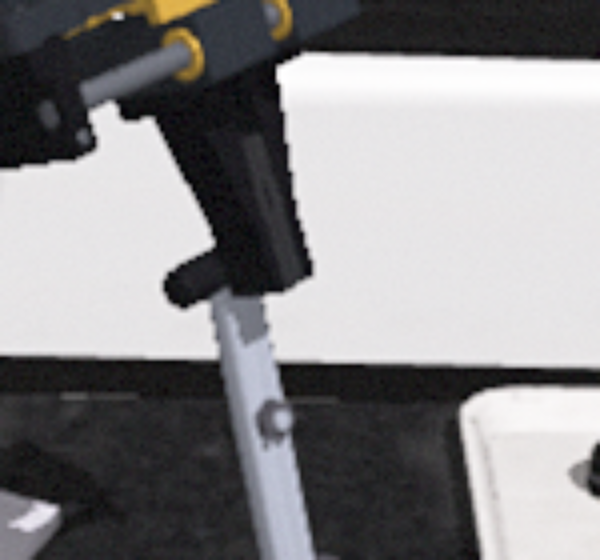

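The clamp arm has moved with the fingers; the handle is now at side (334,172). I'll continue the arc.

Call:
{"op": "move_arm", "data": {
  "targets": [
    {"xyz": [0, 0.8, -0.1], "angular": [0, 0, 0]},
    {"xyz": [0, 1.6, -0.2], "angular": [0, 0, 0]},
    {"xyz": [0, 3.2, -0.2], "angular": [0, 0, 0]},
    {"xyz": [0, 4.7, 0.0], "angular": [0, 0, 0]},
    {"xyz": [0, 6.3, 0.4], "angular": [0, 0, 0]},
    {"xyz": [0, 7.8, 1.0], "angular": [0, 0, 0]},
    {"xyz": [0, 9.1, 1.8], "angular": [0, 0, 0]},
    {"xyz": [0, 10.4, 2.7], "angular": [0, 0, 0]},
    {"xyz": [0, 11.6, 3.7], "angular": [0, 0, 0]},
    {"xyz": [0, 11.6, 3.7], "angular": [0, 0, 0]}
  ]
}}

```text
clock: 14.85
ee_pos: [0.4556, -0.3542, 0.2055]
tool_rot: [-0.274, 0.938, -0.205, 0.06]
contact_force: [-0.8, 0.2, -0.8]
gripper_width: 0.0003
```

```bash
python3 - <<'E'
from h import *
seat()
for n in ("side",):
    c=proj(n,S+SR@[0,0,.1]).astype(int); im=vision.camera(n)[:,:,::-1]; y0=max(c[1]-70,0); cv2.imwrite(f"pics/{n}8.png",cv2.resize(im[y0:y0+140,c[0]-75:c[0]+75],None,fx=4,fy=4)); print(c[0]-75,y0)
E
```

```text
t 14.85 p [ 0.4556 -0.3542  0.2055] F [-0.7531  0.242  -0.8309] M [0.3178 0.1507 0.0023] w 0.0003 q [-0.8166  0.4274  1.8865 -0.1934  0.4102  1.9186]
tcp in seat mm [ -2.8378   0.0357 156.514 ] ang err [-0.3141 -0.0575 -0.0116] F seat [-0.9028 -0.5051 -0.4958]
238 149
```

View pics/side8.png

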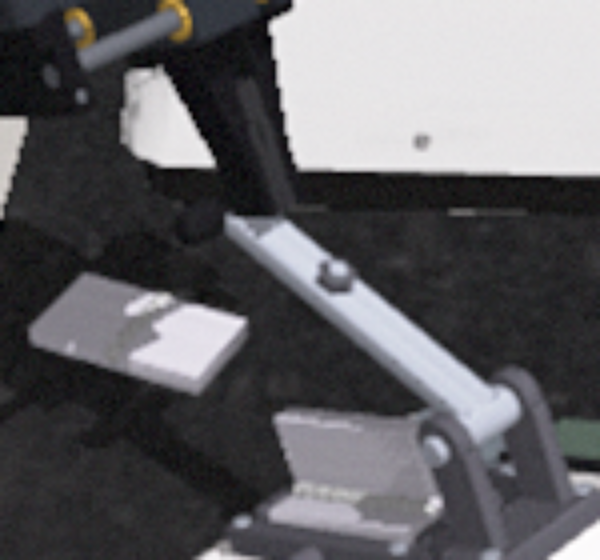

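The clamp arm is now at about 45°, handle near end at side (288,204). I'll measure the angle and plan the press from above.

```bash
python3 - <<'E'
from h import *
H=onplane("side",(287.5,204.5),S-.025*SR[:,1],SR[:,1]); q=SR.T@(H-S)*1e3; d=q-[75,0,50]; print(q,np.hypot(d[0],d[2]),np.degrees(np.arctan2(d[2],-d[0])))
def bar(th): a=np.radians(th); return np.array([75-130*np.cos(a),50+130*np.sin(a)])
for th in (44,40,35,30,25,20,15,10,6,3,1.3): 
    b=bar(th); p=b+[3,32]; print(th,b.round(1),"tool dy,dz cm", ((-2.8-p[0])/10).round(1), ((156.5-p[1])/10).round(1))
E
```

```text
[-13.6467 -25.     135.4116] 123.09911631886504 43.935204860186815
44 [-18.5 140.3] tool dy,dz cm 1.3 -1.6
40 [-24.6 133.6] tool dy,dz cm 1.9 -0.9
35 [-31.5 124.6] tool dy,dz cm 2.6 -0.0
30 [-37.6 115. ] tool dy,dz cm 3.2 1.0
25 [-42.8 104.9] tool dy,dz cm 3.7 2.0
20 [-47.2  94.5] tool dy,dz cm 4.1 3.0
15 [-50.6  83.6] tool dy,dz cm 4.5 4.1
10 [-53.   72.6] tool dy,dz cm 4.7 5.2
6 [-54.3  63.6] tool dy,dz cm 4.8 6.1
3 [-54.8  56.8] tool dy,dz cm 4.9 6.8
1.3 [-55.   52.9] tool dy,dz cm 4.9 7.2
```

Call:
{"op": "move_arm", "data": {
  "targets": [
    {"xyz": [0, 0, -3], "angular": [0, 0, 0]},
    {"xyz": [0, 0.8, -3.2], "angular": [0, 0, 0]},
    {"xyz": [0, 1.5, -2.6], "angular": [0, 0, 0]},
    {"xyz": [0, 1.7, -1.5], "angular": [0, 0, 0]},
    {"xyz": [0, 2.0, -0.8], "angular": [0, 0, 0]},
    {"xyz": [0, 2.6, 0.0], "angular": [0, 0, 0]},
    {"xyz": [0, 3.2, 1.0], "angular": [0, 0, 0]},
    {"xyz": [0, 3.7, 2.0], "angular": [0, 0, 0]},
    {"xyz": [0, 4.1, 3.0], "angular": [0, 0, 0]},
    {"xyz": [0, 4.5, 4.1], "angular": [0, 0, 0]},
    {"xyz": [0, 4.7, 5.2], "angular": [0, 0, 0]},
    {"xyz": [0, 4.7, 5.2], "angular": [0, 0, 0]}
  ]
}}

```text
clock: 16.4
ee_pos: [0.4469, -0.3394, 0.1397]
tool_rot: [-0.273, 0.937, -0.208, 0.062]
contact_force: [-1.0, -0.2, 0.4]
gripper_width: 0.0006
```

```bash
python3 - <<'E'
from h import *
seat()
for n in ("side",):
    c=proj(n,S+SR@[0,0,.06]).astype(int); im=vision.camera(n)[:,:,::-1]; y0=max(c[1]-70,0); cv2.imwrite(f"pics/{n}9.png",cv2.resize(im[y0:y0+140,c[0]-75:c[0]+75],None,fx=4,fy=4)); print(c[0]-75,y0)
E
```

```text
t 16.4 p [ 0.4469 -0.3394  0.1397] F [-0.9639 -0.226   0.3966] M [ 0.3304  0.2006 -0.0294] w 0.0006 q [-0.8082  0.5395  1.9803 -0.3981  0.2072  2.1388]
tcp in seat mm [-46.1803   0.6156 104.2316] ang err [ 0.053  -0.1438  0.0145] F seat [-0.1291 -0.9344  0.4977]
246 173
```

View pics/side9.png

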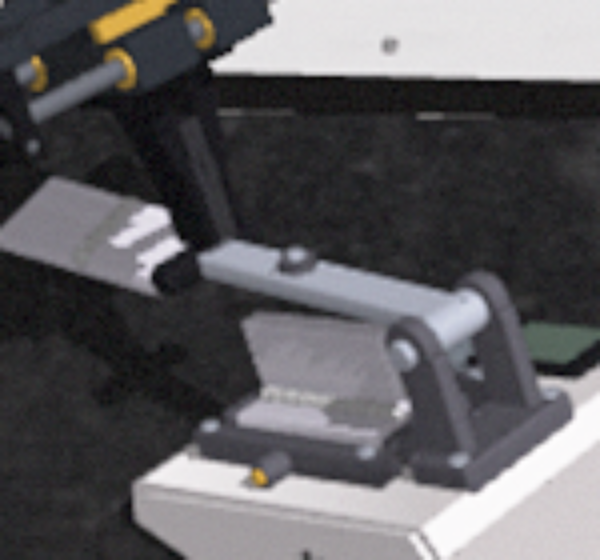

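The pad is just above the rib, with the handle at about (291,241). Going on down in small steps.

Call:
{"op": "move_arm", "data": {
  "targets": [
    {"xyz": [0, 0.3, 0.5], "angular": [0, 0, 0]},
    {"xyz": [0, 0.4, 1.0], "angular": [0, 0, 0]},
    {"xyz": [0, 0.4, 1.5], "angular": [0, 0, 0]},
    {"xyz": [0, 0.4, 1.8], "angular": [0, 0, 0]},
    {"xyz": [0, 0.4, 1.9], "angular": [0, 0, 0]},
    {"xyz": [0, 0.4, 1.9], "angular": [0, 0, 0]}
  ]
}}

```text
clock: 17.2
ee_pos: [0.4485, -0.3425, 0.1214]
tool_rot: [-0.273, 0.937, -0.207, 0.061]
contact_force: [0.2, 0.6, 0.1]
gripper_width: 0.0006
```

```bash
python3 - <<'E'
from h import *
seat()
E
```

```text
t 17.2 p [ 0.4485 -0.3425  0.1214] F [0.1756 0.626  0.1412] M [0.2919 0.1555 0.0154] w 0.0006 q [-0.8099  0.5802  1.983  -0.4939  0.1689  2.235 ]
tcp in seat mm [-50.8016   0.3695  86.1334] ang err [-0.0071 -0.0951  0.0199] F seat [-0.3333  0.4845  0.3112]
```

Call:
{"op": "move_arm", "data": {
  "targets": [
    {"xyz": [0, 0, 0.1], "angular": [0, 0, 0]},
    {"xyz": [0, 0, 0.2], "angular": [0, 0, 0]},
    {"xyz": [0, 0, 0.3], "angular": [0, 0, 0]},
    {"xyz": [0, 0, 0.3], "angular": [0, 0, 0]}
  ]
}}

```text
clock: 17.7
ee_pos: [0.4488, -0.3428, 0.1204]
tool_rot: [-0.273, 0.937, -0.208, 0.062]
contact_force: [-5.0, 4.6, 16.0]
gripper_width: 0.0007
```

```bash
python3 - <<'E'
from h import *
seat()
E
```

```text
t 17.7 p [ 0.4488 -0.3428  0.1204] F [-5.0269  4.6083 15.965 ] M [ 0.437   0.3606 -0.0635] w 0.0007 q [-0.8099  0.5828  1.9835 -0.5078  0.165   2.2485]
tcp in seat mm [-50.8217   0.3973  85.0349] ang err [ 0.079  -0.1002 -0.0021] F seat [ 0.7767 -1.7636 17.2532]
```

17 N with the handle at 0 rad height, so the pad is pressing on the rib. I'll press a little harder, hold, and let go.

Call:
{"op": "move_arm", "data": {
  "targets": [
    {"xyz": [0, 0, 0.1], "angular": [0, 0, 0]},
    {"xyz": [0, 0, 0.15], "angular": [0, 0, 0]},
    {"xyz": [0, 0, 0.15], "angular": [0, 0, 0]},
    {"xyz": [0, 0, 0.15], "angular": [0, 0, 0]}
  ]
}}

```text
clock: 18.2
ee_pos: [0.4488, -0.3429, 0.1201]
tool_rot: [-0.273, 0.937, -0.209, 0.062]
contact_force: [-8.1, 9.1, 25.3]
gripper_width: 0.0002
```

```bash
python3 - <<'E'
from h import *
seat()
E
```

```text
t 18.2 p [ 0.4488 -0.3429  0.1201] F [-8.1328  9.0814 25.279 ] M [ 0.4662  0.4348 -0.0739] w 0.0002 q [-0.8098  0.5836  1.9839 -0.5148  0.1633  2.2555]
tcp in seat mm [-50.8503   0.4014  84.7172] ang err [ 0.1264 -0.0992 -0.0098] F seat [-0.2186 -1.9797 27.9942]
```

Pressed at 28 N. Now I'll lift off, move above the key, and turn the gripper a quarter turn so its body stays clear of the clamp.

Call:
{"op": "move_arm", "data": {
  "targets": [
    {"xyz": [0, 0, -2], "angular": [0, 0, 0]},
    {"xyz": [0, 0, -6], "angular": [0, 0, 0]},
    {"xyz": [-1, -0.3, -8], "angular": [0, 0, -10]},
    {"xyz": [-3, -0.9, -8], "angular": [0, 0, -20]},
    {"xyz": [-5, -1.5, -8], "angular": [0, 0, -30]},
    {"xyz": [-7, -2.1, -8], "angular": [0, 0, -40]},
    {"xyz": [-7, -2.1, -8], "angular": [0, 0, -50]},
    {"xyz": [-7, -2.1, -8], "angular": [0, 0, -60]},
    {"xyz": [-7, -2.1, -8], "angular": [0, 0, -70]},
    {"xyz": [-7, -2.1, -8], "angular": [0, 0, -80]},
    {"xyz": [-7, -2.1, -8], "angular": [0, 0, -90]},
    {"xyz": [-7, -2.1, -8], "angular": [0, 0, -90]}
  ]
}}

```text
clock: 19.7
ee_pos: [0.5005, -0.2941, 0.199]
tool_rot: [0.855, -0.47, 0.19, 0.103]
contact_force: [0.5, 0.3, 0.2]
gripper_width: 0.0004
```

```bash
python3 - <<'E'
from h import *
seat()
K=NEST@Ro.from_euler('z',-90,degrees=True).as_matrix()
go(S+SR@[-.030,.070,.005+.0256+.006],K)
for n in ("side","top"):
    c=proj(n,S+SR@[0,0.02,.05]).astype(int); im=vision.camera(n)[:,:,::-1]; y0=max(c[1]-70,0); cv2.imwrite(f"pics/{n}10.png",cv2.resize(im[y0:y0+140,c[0]-75:c[0]+75],None,fx=4,fy=4)); print(c[0]-75,y0)
E
```

```text
t 19.7 p [ 0.5005 -0.2941  0.199 ] F [0.5438 0.2939 0.188 ] M [ 0.2294  0.1367 -0.0048] w 0.0004 q [-0.6535  0.4501  1.8709 -0.3508  0.4303  0.643 ]
tcp in seat mm [-29.7233  70.1995 161.8868] ang err [  0.0913  -0.0694 -89.8582] F seat [0.1197 0.6166 0.1517]
xyz cm [-0.03  0.04 12.53] ang [-0.1 -0.  -0.1]  rows>= 2.0
257 174
235 161
```

View pics/side10.png

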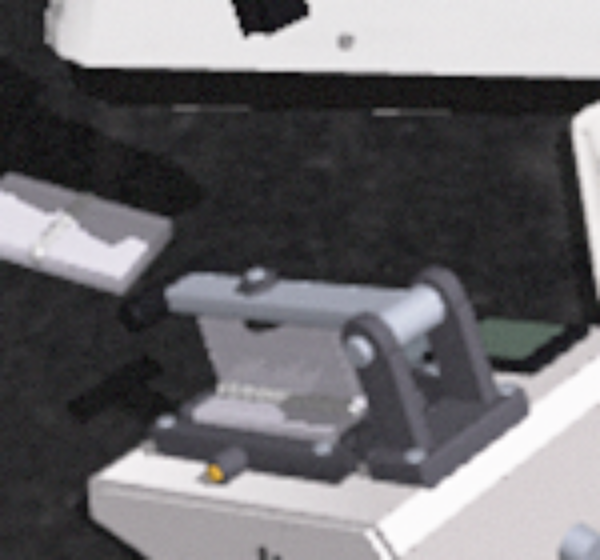

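View pics/top10.png

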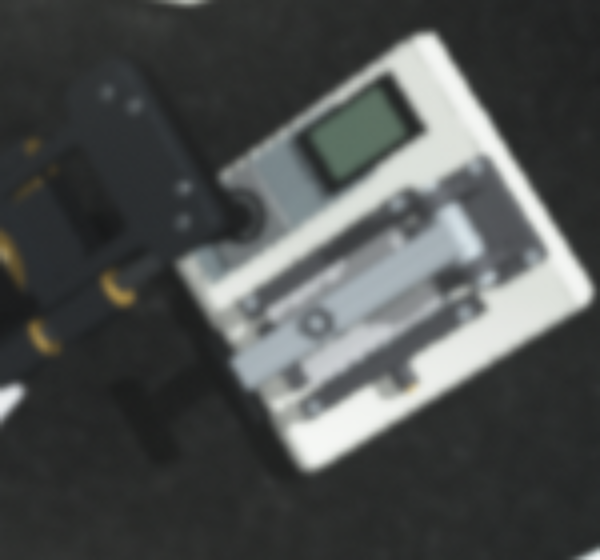

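The clamp is down with its pad on the rib, and the handle's near end is at side (291,251). I'll check the angle and go down to just above the key.

Call:
{"op": "move_arm", "data": {
  "targets": [
    {"xyz": [0, 0, 4], "angular": [0, 0, 0]},
    {"xyz": [0, 0, 8], "angular": [0, 0, 0]},
    {"xyz": [0, 0, 11], "angular": [0, 0, 0]},
    {"xyz": [0, 0, 12.3], "angular": [0, 0, 0]},
    {"xyz": [0, 0, 12.3], "angular": [0, 0, 0]}
  ]
}}

```text
clock: 20.42
ee_pos: [0.5286, -0.3378, 0.087]
tool_rot: [0.856, -0.47, 0.19, 0.103]
contact_force: [0.0, -0.6, -0.4]
gripper_width: 0.0007
```

```bash
python3 - <<'E'
from h import *
print("pred handle near end",[ (d,proj("side",S+SR@[.075-.13*np.cos(d+.023),-.025,.05+.13*np.sin(d+.023)]).round(1)) for d in (0,.05,.1)])
seat()
K=NEST@Ro.from_euler('z',-90,degrees=True).as_matrix()
go(S+SR@[-.030,.070,.005+.0256],K)
for n in ("side","top"):
    c=proj(n,S+SR@[0,0.02,.05]).astype(int); im=vision.camera(n)[:,:,::-1]; y0=max(c[1]-70,0); cv2.imwrite(f"pics/{n}11.png",cv2.resize(im[y0:y0+140,c[0]-75:c[0]+75],None,fx=4,fy=4)); print(c[0]-75,y0)
E
```

```text
pred handle near end [(0, array([288.8, 252.9])), (0.05, array([287.6, 249.2])), (0.1, array([286.5, 245.5]))]
t 20.425 p [ 0.5286 -0.3378  0.087 ] F [ 0.0164 -0.5908 -0.4396] M [0.1997 0.1404 0.0096] w 0.0007 q [-0.688   0.6934  1.8291 -0.5773  0.2398  0.853 ]
tcp in seat mm [-29.9054  70.3866  38.4086] ang err [  0.0394  -0.0931 -89.9341] F seat [ 0.2738 -0.3036 -0.6128]
xyz cm [-0.01  0.04  0.78] ang [-0.1  0.  -0.1]  rows>= 0.1
257 174
235 161
```

View pics/side11.png

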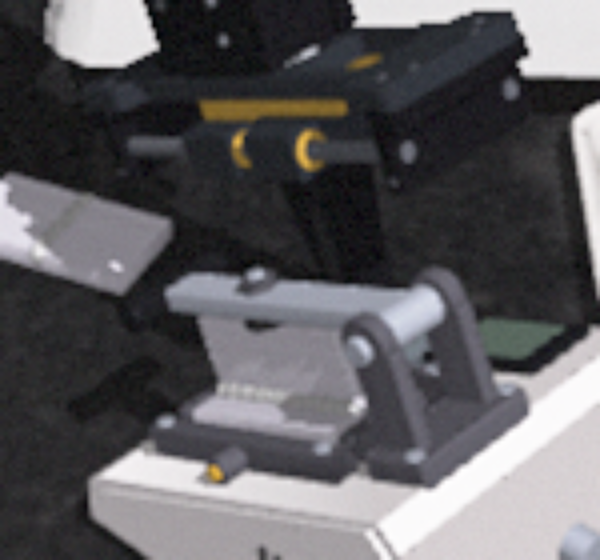

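View pics/top11.png

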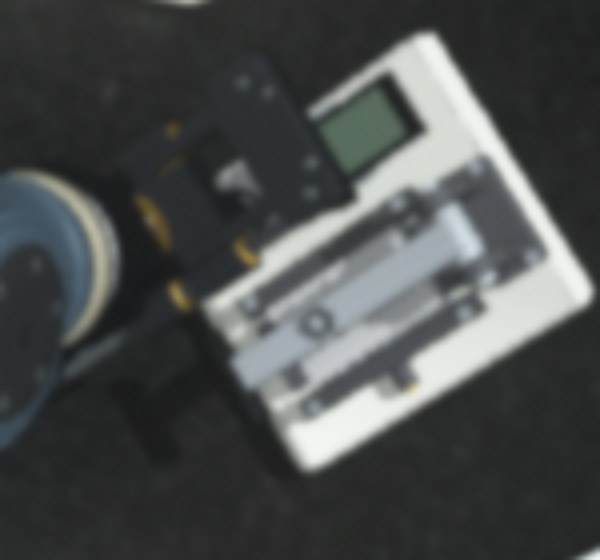

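The fingers are over the key with the body clear of the clamp. Going down to near contact, then finer steps.

Call:
{"op": "move_arm", "data": {
  "targets": [
    {"xyz": [0, 0, 0.3], "angular": [0, 0, 0]},
    {"xyz": [0, 0, 0.6], "angular": [0, 0, 0]},
    {"xyz": [0, 0, 0.75], "angular": [0, 0, 0]},
    {"xyz": [0, 0, 0.75], "angular": [0, 0, 0]}
  ]
}}

```text
clock: 21.02
ee_pos: [0.5305, -0.3405, 0.0808]
tool_rot: [0.856, -0.47, 0.19, 0.103]
contact_force: [-0.1, -0.3, -0.7]
gripper_width: 0.0004
```

```bash
python3 - <<'E'
from h import *
seat()
E
```

```text
t 21.025 p [ 0.5305 -0.3405  0.0808] F [-0.0792 -0.2874 -0.7464] M [0.2407 0.2123 0.0294] w 0.0004 q [-0.6897  0.707   1.8243 -0.5978  0.2307  0.8718]
tcp in seat mm [-29.5554  70.6078  31.3927] ang err [  0.1105  -0.0686 -89.9804] F seat [-0.1343 -0.2212 -0.7609]
```

Call:
{"op": "move_arm", "data": {
  "targets": [
    {"xyz": [0, 0, 0.1], "angular": [0, 0, 0]},
    {"xyz": [0, 0, 0.15], "angular": [0, 0, 0]},
    {"xyz": [0, 0, 0.15], "angular": [0, 0, 0]}
  ]
}}

```text
clock: 21.4
ee_pos: [0.5307, -0.3408, 0.0799]
tool_rot: [0.856, -0.469, 0.191, 0.103]
contact_force: [-1.5, 2.1, 5.3]
gripper_width: 0.0006
```

```bash
python3 - <<'E'
from h import *
seat()
E
```

```text
t 21.4 p [ 0.5307 -0.3408  0.0799] F [-1.4608  2.1269  5.324 ] M [ 0.2443  0.2131 -0.0121] w 0.0006 q [-0.6899  0.7089  1.8239 -0.602   0.2294  0.8757]
tcp in seat mm [-29.5604  70.6044  30.4143] ang err [  0.1208  -0.0556 -89.9856] F seat [-0.0871 -0.0893  5.915 ]
```

The key force is 5.9 N. I'll bring it to about 8 N briefly, then release.

Call:
{"op": "move_arm", "data": {
  "targets": [
    {"xyz": [0, 0, 0.04], "angular": [0, 0, 0]},
    {"xyz": [0, 0, 0.04], "angular": [0, 0, 0]}
  ]
}}

```text
clock: 21.65
ee_pos: [0.5308, -0.3409, 0.0798]
tool_rot: [0.856, -0.469, 0.191, 0.103]
contact_force: [-2.2, 2.4, 7.0]
gripper_width: 0.0006
```

Call:
{"op": "move_arm", "data": {
  "targets": [
    {"xyz": [0, 0, -2], "angular": [0, 0, 0]},
    {"xyz": [0, 0, -7], "angular": [0, 0, 0]},
    {"xyz": [0, 0, -12], "angular": [0, 0, 0]},
    {"xyz": [0, 0, -16], "angular": [0, 0, 0]},
    {"xyz": [-10, 0, -18], "angular": [0, 0, 0]},
    {"xyz": [-10, 0, -18], "angular": [0, 0, 0]},
    {"xyz": [-10, 0, -18], "angular": [0, 0, 0]}
  ]
}}

```text
clock: 22.52
ee_pos: [0.4382, -0.1977, 0.1987]
tool_rot: [0.857, -0.469, 0.188, 0.103]
contact_force: [0.7, -0.5, -0.7]
gripper_width: 0.0005
```

```bash
python3 - <<'E'
from h import *
seat()
for n,o in (("side",(-75,-95)),("top",(-75,-70))):
    c=proj(n,S+SR@[0,0.02,.05]).astype(int); im=vision.camera(n)[:,:,::-1]; cv2.imwrite(f"pics/{n}12f.png",im); y0=max(c[1]-70,0); cv2.imwrite(f"pics/{n}12.png",cv2.resize(im[y0:y0+140,c[0]-75:c[0]+75],None,fx=4,fy=4)); print(c[0]-75,y0)
    a=cv2.imread(f"pics/{n}0.png"); d=cv2.absdiff(a,np.ascontiguousarray(im))
    for nm,X in (("loupe",None),):pass
E
```

```text
t 22.525 p [ 0.4382 -0.1977  0.1987] F [ 0.7323 -0.4768 -0.7081] M [0.1615 0.1335 0.0435] w 0.0005 q [-0.5479  0.3549  2.0811 -0.5461  0.3618  0.9327]
tcp in seat mm [-133.7815   69.3949  210.1566] ang err [ -0.1663  -0.2124 -90.1577] F seat [ 0.4218  0.3615 -0.978 ]
257 174
235 161
```

View pics/side12.png

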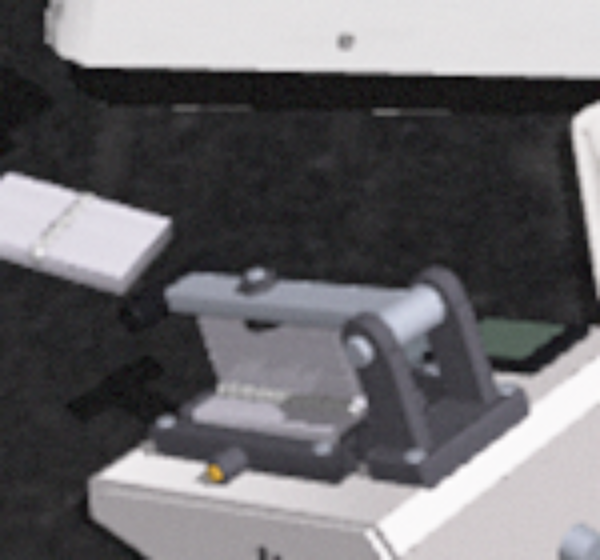

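View pics/side12f.png

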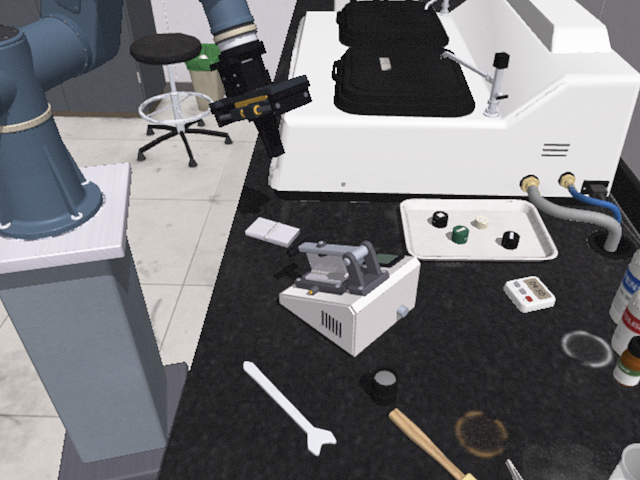

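View pics/top12f.png

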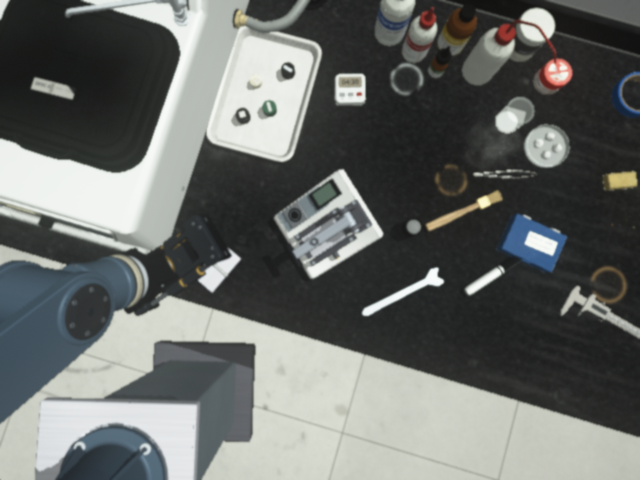

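The final views show the clamp down with its pad on the rib, and the handle's near end at about (290,252) against (289,253) predicted for 0 rad. The flat coupon (272,232), loupe (385,386) and spanner (290,407) have not moved, and the arm is clear. Handing in.

```bash
python3 - <<'E'
from rig import ticket
print(ticket.hand_in())
E
```

```text
the job is handed in; nothing more can be done
None
```

The job is done and handed in, with the arm clear, at about 22.6 s of the 69 s allowed; the hand-in gives no verdict.

- **Seating:** I gripped the T coupon by its rib (jaws read 9.8 mm) and lowered it at 25° into the nest and past the plunger. It met the seat hard: 17.6 N without further travel, then 25.7 N on the rib top with only 0.1 mm of travel, clamp still open.
- **Plunger:** I felt its sideways push (up to 3 N) but no clear vertical snap, because the descent was position-controlled. I relied on the hard stop at the right height and on the pictures.
- **Clamp:** I swung it down by the handle and pressed to 28 N. In the last pictures the handle end lies within about 1 to 2 pixels of where 0 rad would put it. I could not measure the pad force left after letting go.
- **Key:** I pressed it to about 8 N and released it.
- **Bystanders:** In the last side view, the flat coupon, loupe and spanner are where they were at the start. I judged this by eye, not by measurement.

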